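# Clamp the rocking pump shoe flat side down

## Task

The white pump shoe stands on its rounded side, where it rocks at a touch. Steady it, turn it over and settle it on one of its two flat sides in the middle of the clamp's bed, its narrow hollowed end towards the clamp's low fixed stop. Then wind the black handwheel clockwise until the sliding jaw has pushed the shoe against the stop and holds it, and let go; do not knock over the amber bottle.

Things in the scene. Friction and masses are not known exactly. Their poses are not given: they have to be found in the camera images.
- shoe: Loose white block with steel core, 56 mm long along its y between plane end faces. In x-z it is a 50 degree ring segment: round outer side of radius 100 mm, hollow narrow end of radius 40 mm, two equal flat sides 60 mm wide. Origin in the air on the axis of the arcs; the material lies 40 to 100 mm from it, within 25 degrees of -z. Turned 115 degrees about y either way it lies on a flat side, 77 mm tall.
- shoe_mid (a point): The shoe's centre of mass, a good place to grip (across the end faces, pads here): 64 mm from the shoe's origin along its -z, midway between the end faces. The shoe starts on its round side with z up, 60 mm tall, origin 100 mm high, and rolls to and fro when touched (100 mm per rad). Tipped over 58 degrees about the edge of its round side, it falls onto the flat side by itself.
- clamp: Fixed clamp, x along its bed from the fixed stop to the jaw and wheel. Origin at worktop level below the middle of the stop's face. Aluminium bed 226 x 84 mm, top at z = 12 mm. Stop: steel bar, x -18 to 0, 70 mm along y, top at z = 22 mm. With the shoe flat on the bed, hollow end against the stop, shoe_mid is at x = 19, y = 0, z = 39 mm. Grey housing 50 x 50 mm below the wheel, top at z = 34 mm.
- jaw (a joint): Travel of the steel jaw (66 mm wide along y, 14 mm thick, top 36 mm above the worktop) towards the stop, in m: its face is at clamp x = 0.0953 - travel. Starts between 0 and 0.012 and meets the shoe held against the stop at about 0.034; runs on to 0.060 if nothing is in the way.
- wheel (a joint): Turn of the handwheel clockwise seen from above, rad; the wheel drives the jaw by a rack, 14 mm of travel per rad, and stays where it is left (friction about 0.06 N m).
- wheel_grip (a point): On the upright axis of the handwheel at the height to grip it: 65 mm above the worktop, at clamp x = 158, y = 0 mm. The wheel is a black fluted cylinder of 48 mm diameter, 50 to 76 mm above the worktop; grip it across its diameter at any angle, and wind it in several grips of up to 1.5 rad.
- bottle: Bystander: amber bottle with black cap, 57 mm wide and 114 mm tall, origin at the centre of its underside.
- jaw_face (a point): Middle of the jaw's upright face that pushes the shoe, 24 mm above the worktop; moves with the jaw.
Mind the look-alikes: they are no part of the job. Leave any green look-alike of the shoe alone.

How it is judged:
By the outcome, as a careful person would: the job done as asked, in the order asked, and still so for the second after the job is handed in, with the robot touching nothing.
It also fails if it takes over 72 s, if anything falls off the work surface, if the arm or the gripper's body presses on something with over 40 N, if the wrist force passes 120 N, or if a joint passes its speed limit or range.

## Robot

A 6-joint arm with a two-finger parallel gripper is mounted at the origin on a cart in front of the work surface, level with it; the furniture and walls round the work are solid. World frame = base frame: x ahead of the robot, y to its left, z up, the work surface at z = 0. Lengths are in mm, angles in rad, forces in N, time in s.
With the tool pointing down it reaches from about 350 to 975 mm from the base axis. Payload 7.1 kg.
Tool frame: the origin (TCP) lies between the finger pads; the fingertips stand 8 mm ahead of it and the grasp point (between the pads) lies 11 mm behind it; x points along the fingers, y is the direction in which the jaws open and shut, and the axes are right-handed (so a half turn about x gives the same grasp; the last joint's range is limited). The gripper opens to 88 mm and grips with 3 to 60 N. Pads are 20 mm wide; open, the fingers measure 115 mm over their backs; the gripper's body (75 mm by 178 mm) begins 61 mm behind the grasp point.
Start: joints at [1.115, 0.423, 1.63, -0, 1.089, -0.019], TCP at [264.369, 566.316, 230.675] pointing down, gripper open.
Joint ranges: [-3, 3], [-0.9, 2.11], [0.09, 2.58], [-1.31, 4.45], [0.11, 2.69], [-2.54, 2.54]. Speed limits (rad/s): [2.39, 2.39, 3.01, 3.14, 3.14, 3.14].

## Interface

Orientations are given as a rotation vector (axis times angle).
In Python, from workcell import ctrl gives the robot as it stands.
- The arm moves only by the tool apply_moves, never from a script. Its argument "increments" is a list of rows, each an object with "gripper": the opening in per cent of the stroke, from 0 (shut) to 100 (fully open); "delta_pos": the shift along the tool's x, y, z in cm, a list of three; "dr": the turn, a rotation vector about the tool's x, y, z in rad, a list of three. In form: [{"gripper": gripper, "delta_pos": [dx, dy, dz], "dr": [ax, ay, az]}, ...]. A call has exactly 5 rows; each row shifts and turns the commanded pose from where the row before left it, along the tool's axes as they then stand; what a row does not reach is not made up. A row lasts 1/12 s, in which the tool goes at most 41.7 mm and 7.16 degrees, less where a joint would pass 70% of its speed; a pose out of reach is approached as far as the arm can. A call with a gripper value outside its range is refused whole. The fingers move at their own pace and stop on an object; the grip force is fixed at half the most. Time passes only in rows, so rows that do not move let the fingers close, or fill a call up. It gives the time, the measured TCP pose, the force and the opening at its end, in the units of the state.
- ctrl.get_obs(): the state, without advancing time (a new reading comes with each control period).
- ctrl.get_image(name): name is "scene" or "top"; returns a dict with "img" (420x560x3 uint8, red, green, blue), "range_z" (420x560 float32, mm along the optical axis (not along the pixel's ray), 0 where there is no reading), "mtx" (3x3 intrinsics, pixels), "rvec" (rotation vector, rad) and "tvec" (3), from world to camera coordinates, as OpenCV has them. Camera axes: x right, y down, z forward; pixel columns grow to the right and rows downward; lengths in mm; the calibration is good to about 2 mm. A picture is of the moment at which its call begins.
- ctrl.close_job(): hands the job in, once; it reports no verdict.
The state is a dict: "t": time; "qpos": joint angles; "qvel": joint speeds; "joint_torque": joint torques, N m; "ee_pos": TCP position; "orientation": TCP orientation; "ft_force": force on the tool from outside, world axes, zero at the start; "moment": the same for the moment, N m; "width": finger opening in mm.
Only numpy, scipy, OpenCV 4.12 (cv2) and the standard library are available. Lean on these libraries where they do the work, as an engineer would, in place of code of your own. Each camera call takes 0.05 s, during which the arm holds its last target. There are 200 camera calls.

## Working session

There is one attempt and no reset: what is moved stays moved. The work goes in short steps, Python scripts to look and compute and a tool call to move; the robot and the scene stay as the last step left them, time stands still between calls to the robot, and variables do not carry over. Pictures are saved under pics/ and viewed, about 8 in all and at most 12, crops included, and the job is handed in when it is done.

Besides the shell and the picture viewer there is one more tool, called after "Emit:" as name(argument=value, ...) on one line, values as JSON. apply_moves: Moves the arm, as the interface text tells. Its arguments: {"type":"object","properties":{"increments":{"type":"array","items":{"type":"object","properties":{"gripper":{"type":"number"},"delta_pos":{"type":"array","items":{"type":"number"}},"dr":{"type":"array","items":{"type":"number"}}}}}},"required":["increments"]}

```bash
mkdir -p pics; cat > h.py <<'E'
import numpy as np,cv2
from scipy.spatial.transform import Rotation as R
from workcell import ctrl
def cam(n):
    d=ctrl.get_image(n); d['R']=cv2.Rodrigues(np.array(d['rvec'],float))[0]; d['t']=np.array(d['tvec'],float).ravel(); return d
def cloud(d):
    z=d['range_z'].astype(float); v,u=np.mgrid[:z.shape[0],:z.shape[1]]
    K=np.array(d['mtx']); p=np.stack([(u-K[0,2])/K[0,0]*z,(v-K[1,2])/K[1,1]*z,z],-1)
    w=(p-d['t'])@d['R']; w[z==0]=np.nan; return w
def save(d,n): cv2.imwrite('pics/'+n,d['img'][:,:,::-1])
def st():
    o=ctrl.get_obs(); r=R.from_rotvec(o['orientation']).as_matrix()
    print('t',o['t'],'pos',np.round(o['ee_pos'],1),'x',r[:,0].round(3),'y',r[:,1].round(3),'z',r[:,2].round(3),'F',np.round(o['ft_force'],1),'w',o['width']); return o,r
E
python3 - <<'E'
from h import *
st()
for n in('scene','top'):
    d=cam(n); save(d,n+'0.png'); print(n,(-d['R'].T@d['t']).round(),d['R'][2].round(2))
E
```

```text
t 0.0 pos [264.1 565.8 229.9] x [-0.001 -0.001 -1.   ] y [ 0.423  0.906 -0.002] z [ 0.906 -0.423 -0.   ] F [ 0.1 -1.3 -0.6] w 87.57467874831231
scene [-130. -901.  849.] [ 0.44  0.72 -0.53]
top [ 431.  132. 1112.] [ 0.04  0.01 -1.  ]
```

View pics/scene0.png

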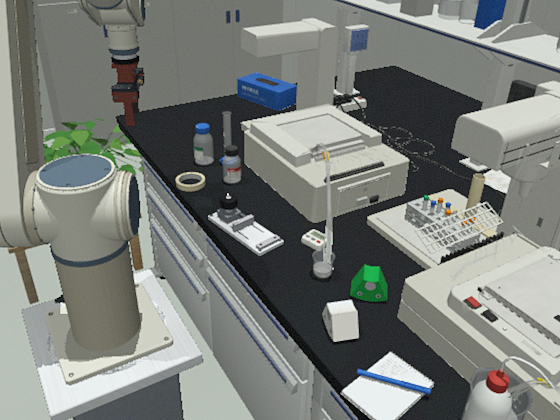

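View pics/top0.png

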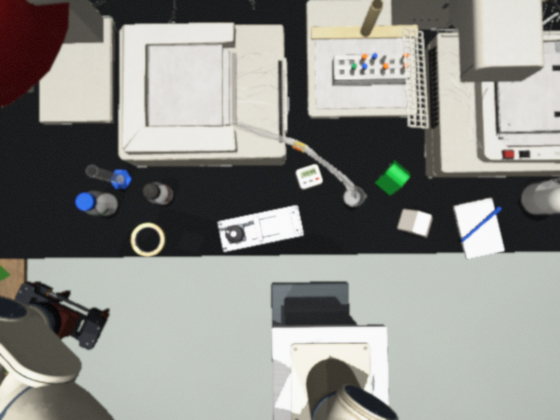

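The scene view shows the white shoe (342,320), the green look-alike (370,283), the clamp (245,228) with its black wheel (228,205) and the black-capped bottle (232,165). In the top view these are the shoe (415,222), clamp (260,228), wheel (235,233) and bottle (157,192). A gooseneck in a beaker stands at (353,195).

```bash
python3 - <<'E'
from h import *
for n in('top','scene'):
    d=cam(n); w=cloud(d); np.savez(n+'.npz',w=w,img=d['img'])
    im=d['img']; big=cv2.resize(im,None,fx=5,fy=5,interpolation=cv2.INTER_CUBIC)
    if n=='top': a=big[950:1330,1050:1450];b=big[950:1330,1850:2250]
    else: a=big[900:1300,1000:1400]; b=big[1430:1830,1550:1950]; 
    h=min(a.shape[0],b.shape[0]); cv2.imwrite(f'pics/{n}crop.png',np.hstack([a[:h],b[:h]])[:,:,::-1])
    g=im.mean(-1); 
    def rep(nm,m):
        p=w[m&~np.isnan(w[...,2])]; print(n,nm,len(p),'med',np.median(p,0).round(1),'min',np.percentile(p,2,axis=0).round(1),'max',np.percentile(p,98,axis=0).round(1))
    z=w[...,2]
    x,y=w[...,0],w[...,1]
    # locate
    if n=='top':
        for nm,(u,v,r) in dict(shoe=(415,222,22),wheel=(235,233,16),bottle=(157,192,18),clamp=(260,228,44),beaker=(353,195,14)).items():
            m=np.zeros(z.shape,bool); m[v-r:v+r,u-r:u+r]=1; rep(nm,m&(z>8))
E
```

```text
top shoe 669 med [ 437.8 -226.3   55.8] min [ 405.1 -274.1   12. ] max [ 469.7 -197.7   66. ]
top wheel 891 med [416.6 253.1  15.7] min [374.5 217.    9.5] max [454.9 298.   79.8]
top bottle 526 med [521.5 448.6  85.4] min [498.2 433.2  13. ] max [548.8 477.9 117.7]
top clamp 2445 med [427.6 187.8  14.1] min [377.   80.2   9.3] max [480.4 294.6  78.8]
top beaker 409 med [514.4 -63.6  48.8] min [486.9 -93.4  14.6] max [541.6 -34.6 117.9]
```

```bash
python3 - <<'E'
from h import *
D=np.load('top.npz');w=D['w'];im=D['img'].astype(int);z=w[...,2]
np.set_printoptions(linewidth=250)
v,u=np.mgrid[:420,:560]
def rect(nm,m,keep=None):
    m=m.astype(np.uint8); n,l,s,c=cv2.connectedComponentsWithStats(m); k=1+np.argmax(s[1:,4]); p=w[l==k]
    r=cv2.minAreaRect(p[:,:2].astype(np.float32)); print(nm,len(p),np.round(r[0],1),np.round(r[1],1),round(r[2],1),'z',np.percentile(p[:,2],[5,50,95]).round(1),cv2.boxPoints(r).round(1).tolist())
box=lambda a,b,c,e:(u>=a)&(u<=b)&(v>=c)&(v<=e)
rect('shoe',box(385,445,195,250)&(z>20))
rect('shoetop',box(385,445,195,250)&(z>48))
rect('bed',box(205,310,195,260)&(z>6)&(z<90))
rect('wheel',box(205,310,195,260)&(z>60)&(z<90))
rect('jaw/stop>18',box(255,310,195,260)&(z>17)&(z<60))
rect('bottle',box(138,176,175,212)&(z>90))
print(z[214:246:2,218:306:2].round().astype(int))
E
```

```text
shoe 598 [ 436.1 -239.7] [77.6 56.4] 72.0 z [23.8 58.8 64.9] [[397.29998779296875, -267.8999938964844], [450.8999938964844, -285.3999938964844], [474.8999938964844, -211.60000610351562], [421.29998779296875, -194.10000610351562]]
shoetop 391 [ 436.1 -239.9] [50.6 55.9] 72.9 z [51.2 61.2 65.5] [[401.8999938964844, -255.8000030517578], [455.3999938964844, -272.29998779296875], [470.29998779296875, -223.89999389648438], [416.79998779296875, -207.5]]
bed 2448 [428.6 188.7] [ 87.  226.5] 11.0 z [10.  14.1 77.1] [[364.20001220703125, 291.6000061035156], [407.5, 69.30000305175781], [492.8999938964844, 85.9000015258789], [449.6000061035156, 308.20001220703125]]
wheel 270 [413.7 255.5] [46.8 46.5] 75.2 z [72.8 76.9 80.1] [[385.29998779296875, 238.8000030517578], [430.29998779296875, 226.89999389648438], [442.20001220703125, 272.20001220703125], [397.20001220703125, 284.0]]
jaw/stop>18 168 [446.3  90.8] [69.8 20.3] 10.3 z [19.5 22.7 26.6] [[410.20001220703125, 94.5], [413.79998779296875, 74.5999984741211], [482.5, 87.0999984741211], [478.79998779296875, 107.0]]
bottle 237 [524.6 460.5] [39.3 3
[... 14423 characters left out ...]
 13                   12                   13                   14                   14                   13                   14                    1                    0
                     5                   -1                    4                    3                    1                   -4                    3                    3                    5                    2                    2
                     2                    4                    0                    2                    1                    0                    0                    3                    0                   -3                    3]]<stdin>:15: RuntimeWarning: invalid value encountered in cast
```

View pics/topcrop.png

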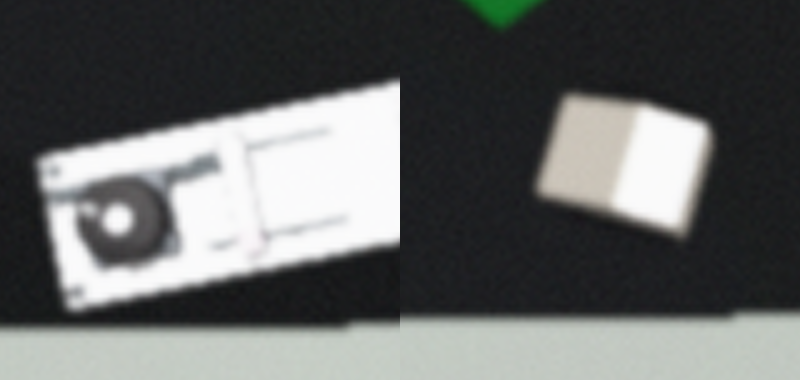

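View pics/scenecrop.png

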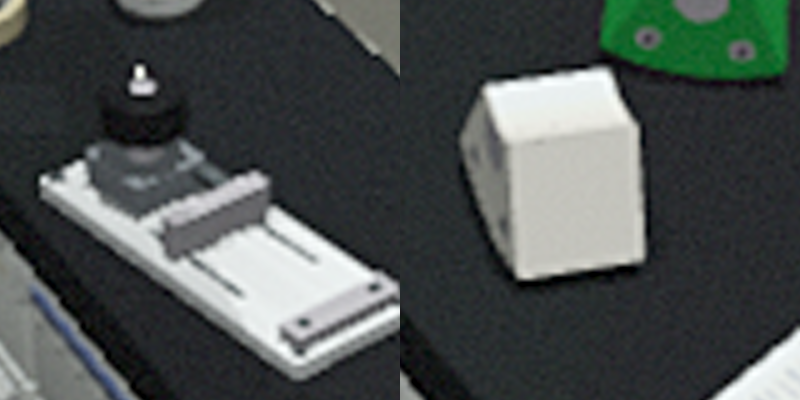

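The crops show the clamp with the wheel, jaw and stop, with the stop at the low-y end. The shoe stands hollow side up, and the green block is close to it at about +x/+y. (4 pictures viewed.)

```bash
cat >> h.py <<'E'
def plan(segs,o=None):
    """segs: list of (grasp point, tool x dir, tool y dir, n rows, gripper). prints rows in tool axes (cm, rad)"""
    o,r=st(); p=np.array(o['ee_pos'],float)
    for g,tx,ty,n,gr in segs:
        tx=np.array(tx,float); tx/=np.linalg.norm(tx); ty=np.array(ty,float); ty-=tx*(ty@tx); ty/=np.linalg.norm(ty)
        T=np.stack([tx,ty,np.cross(tx,ty)],1); tp=np.array(g,float)+11*tx
        rv=R.from_matrix(r.T@T).as_rotvec(); dv=(tp-p)/n
        print('seg n',n,'mm/row',np.linalg.norm(dv).round(1),'rad/row',(np.linalg.norm(rv)/n).round(3),'tcp',tp.round(1))
        for i in range(n):
            print(' ',gr,(r.T@dv/10).round(2).tolist(),(rv/n).round(3).tolist()); 
            p=p+r@((r.T@dv/10).round(2)*10); r=r@R.from_rotvec((rv/n).round(3)).as_matrix()
E
python3 - <<'E'
from h import *
D=np.load('top.npz');w=D['w'];im=D['img'].astype(int);z=w[...,2];v,u=np.mgrid[:420,:560]
g=(im[...,1]>im[...,0]+40)&(im[...,1]>im[...,2]+40)&(u>370)&(u<420)&(v<210); p=w[g]; print('green',np.nanpercentile(p,[2,98],axis=0).round(), cv2.minAreaRect(p[~np.isnan(p[:,2])][:,:2].astype(np.float32)))
for n in('top','scene'):
    w=np.load(n+'.npz')['w']; x,y,z=w[...,0],w[...,1],w[...,2]
    for x0 in range(340,640,40):
        print(n,x0,[int(np.nanmax(np.where((x>x0)&(x<x0+40)&(y>y0)&(y<y0+50)&(z<500),z,0))) for y0 in range(-450,600,50)])
E
```

```text
green [[ 522. -215.    1.]
 [ 597. -139.   66.]] ((559.2109375, -183.97630310058594), (68.58798217773438, 82.21678924560547), 47.5511474609375)
top 340 [16, 17, 5, 5, 6, 6, 5, 8, 6, 6, 6, 7, 7, 15, 17, 6, 6, 7, 24, 23, 5]
top 380 [27, 30, 7, 67, 66, 6, 5, 6, 6, 5, 27, 17, 40, 81, 86, 10, 6, 7, 25, 24, 7]
top 420 [28, 16, 6, 66, 69, 25, 5, 5, 5, 6, 26, 25, 43, 79, 81, 16, 8, 6, 22, 24, 7]
top 460 [23, 16, 6, 61, 66, 6, 6, 59, 55, 6, 26, 27, 17, 15, 7, 7, 6, 58, 78, 7, 135]
top 500 [12, 7, 6, 5, 5, 65, 16, 100, 121, 6, 20, 6, 7, 6, 7, 7, 8, 118, 119, 6, 134]
top 540 [117, 116, 119, 116, 69, 69, 63, 7, 170, 203, 25, 6, 6, 6, 6, 8, 6, 103, 116, 7, 182]
top 580 [157, 151, 117, 117, 41, 66, 6, 7, 7, 222, 247, 247, 130, 162, 165, 164, 164, 163, 165, 158, 180]
top 620 [159, 155, 159, 117, 6, 6, 7, 6, 6, 6, 237, 246, 234, 203, 170, 169, 170, 169, 172, 171, 6]
scene 340 [14, 14, 5, 4, 4, 4, 4, 3, 3, 3, 3, 3, 11, 15, 15, 3, 4, 6, 20, 20, 3]
scene 380 [26, 26, 4, 65, 65, 15, 5, 5, 5, 5, 26, 14, 38, 78, 80, 3, 2, 8, 19, 20, 10]
scene 420 [28, 15, 4, 66, 67, 4, 5, 4, 4, 4, 25, 20, 39, 76, 76, 0, 4, 3, 19, 20, 2]
scene 460 [15, 15, 5, 4, 64, 4, 3, 57, 53, 3, 25, 23, 13, 2, 5, 2, 3, 79, 84, 4, 130]
scene 500 [9, 5, 4, 6, 64, 65, 55, 107, 123, 15, 19, 4, 4, 5, 2, 3, 4, 118, 116, 3, 130]
scene 540 [115, 115, 116, 115, 65, 66, 51, 4, 178, 206, 23, 4, 4, 4, 3, 3, 4, 109, 112, 0, 176]
scene 580 [156, 153, 116, 116, 38, 64, 3, 6, 4, 220, 244, 243, 129, 162, 162, 161, 161, 163, 161, 158, 171]
scene 620 [160, 155, 158, 115, 4, 6, 5, 4, 4, 5, 234, 244, 228, 191, 168, 167, 166, 166, 168, 167, 1]
```

```bash
python3 - <<'E'
from h import *
k=np.array([.951,-.309,0]); zt=np.array([-.309,-.951,0]); f=np.radians(-20)
tx=np.array([0,0,-1])*np.cos(f)-zt*np.sin(f); G=np.array([436,-240,36])
plan([((390,220,235),(0,0,-1),(np.cos(.5),np.sin(.5),0),10,100),
((425,-60,230),(0,0,-1),(1,0,0),9,100),
(G-tx*140,tx,k,6,100),(G-tx*60,tx,k,4,100)])
E
```

```text
t 0.2 pos [264.2 566.  230.2] x [-0.    -0.001 -1.   ] y [ 0.423  0.906 -0.001] z [ 0.906 -0.423 -0.   ] F [-0.3 -0.1  0.3] w 87.92241247213417
seg n 10 mm/row 36.8 rad/row 0.063 tcp [390. 220. 224.]
  100 [0.06, -2.6, 2.6] [0.063, 0.0, 0.0]
  100 [0.06, -2.43, 2.76] [0.063, 0.0, 0.0]
  100 [0.06, -2.26, 2.91] [0.063, 0.0, 0.0]
  100 [0.06, -2.07, 3.05] [0.063, 0.0, 0.0]
  100 [0.06, -1.87, 3.17] [0.063, 0.0, 0.0]
  100 [0.06, -1.67, 3.28] [0.063, 0.0, 0.0]
  100 [0.06, -1.46, 3.38] [0.063, 0.0, 0.0]
  100 [0.06, -1.24, 3.47] [0.063, 0.0, 0.0]
  100 [0.06, -1.02, 3.54] [0.063, 0.0, 0.0]
  100 [0.06, -0.8, 3.59] [0.063, 0.0, 0.0]
seg n 9 mm/row 31.4 rad/row 0.056 tcp [425. -60. 219.]
  100 [0.06, -1.16, 2.91] [0.056, 0.0, 0.0]
  100 [0.06, -1.0, 2.97] [0.056, 0.0, 0.0]
  100 [0.06, -0.83, 3.02] [0.056, 0.0, 0.0]
  100 [0.06, -0.66, 3.07] [0.056, 0.0, 0.0]
  100 [0.06, -0.49, 3.1] [0.056, 0.0, 0.0]
  100 [0.06, -0.31, 3.12] [0.056, 0.0, 0.0]
  100 [0.06, -0.14, 3.13] [0.056, 0.0, 0.0]
  100 [0.06, 0.04, 3.14] [0.056, 0.0, 0.0]
  100 [0.06, 0.21, 3.13] [0.056, 0.0, 0.0]
seg n 6 mm/row 25.6 rad/row 0.078 tcp [ 449.6 -198.   157.2]
  100 [1.04, 0.41, 2.3] [0.052, -0.058, -0.009]
  100 [1.16, 0.54, 2.21] [0.052, -0.058, -0.009]
  100 [1.28, 0.66, 2.11] [0.052, -0.058, -0.009]
  100 [1.39, 0.78, 1.99] [0.052, -0.058, -0.009]
  100 [1.5, 0.9, 1.87] [0.052, -0.058, -0.009]
  100 [1.59, 1.0, 1.73] [0.052, -0.058, -0.009]
seg n 4 mm/row 20.0 rad/row 0.001 tcp [ 441.2 -224.1   82. ]
  100 [2.0, 0.0, -0.01] [-0.0, 0.001, -0.0]
  100 [2.0, 0.0, -0.01] [-0.0, 0.001, -0.0]
  100 [2.0, 0.0, -0.0] [-0.0, 0.001, -0.0]
  100 [2.0, 0.0, -0.0] [-0.0, 0.001, -0.0]
```

Emit:
apply_moves(increments=[{"gripper":100,"delta_pos":[0.06,-2.6,2.6],"dr":[0.063,0,0]},{"gripper":100,"delta_pos":[0.06,-2.4,2.8],"dr":[0.063,0,0]},{"gripper":100,"delta_pos":[0.06,-2.3,2.9],"dr":[0.063,0,0]},{"gripper":100,"delta_pos":[0.06,-2.1,3.05],"dr":[0.063,0,0]},{"gripper":100,"delta_pos":[0.06,-1.9,3.2],"dr":[0.063,0,0]}])

```text
t: 0.62
ee_pos: [327.4, 390.8, 227.5]
orientation: [0.59, 1.489, -0.59]
ft_force: [1.6, 0.5, -0.2]
width: 87.8
```

Emit:
apply_moves(increments=[{"gripper":100,"delta_pos":[0.06,-1.7,3.3],"dr":[0.063,0,0]},{"gripper":100,"delta_pos":[0.06,-1.5,3.4],"dr":[0.063,0,0]},{"gripper":100,"delta_pos":[0.06,-1.2,3.5],"dr":[0.063,0,0]},{"gripper":100,"delta_pos":[0.06,-1.0,3.5],"dr":[0.063,0,0]},{"gripper":100,"delta_pos":[0.06,-0.8,3.6],"dr":[0.063,0,0]}])

```text
t: 1.03
ee_pos: [390.6, 217.4, 224.7]
orientation: [0.833, 1.405, -0.832]
ft_force: [1.0, -0.4, -0.2]
width: 87.9
```

Emit:
apply_moves(increments=[{"gripper":100,"delta_pos":[0.06,-1.1,2.9],"dr":[0.056,0,0]},{"gripper":100,"delta_pos":[0.06,-1.0,3.0],"dr":[0.056,0,0]},{"gripper":100,"delta_pos":[0.06,-0.8,3.0],"dr":[0.056,0,0]},{"gripper":100,"delta_pos":[0.06,-0.7,3.1],"dr":[0.056,0,0]},{"gripper":100,"delta_pos":[0.06,-0.5,3.1],"dr":[0.056,0,0]}])

```text
t: 1.45
ee_pos: [410.1, 61.9, 221.7]
orientation: [1.045, 1.306, -1.044]
ft_force: [0.6, -1.0, 0.4]
width: 87.7
```

Emit:
apply_moves(increments=[{"gripper":100,"delta_pos":[0.06,-0.3,3.1],"dr":[0.056,0,0]},{"gripper":100,"delta_pos":[0.06,-0.1,3.1],"dr":[0.056,0,0]},{"gripper":100,"delta_pos":[0.06,0,3.1],"dr":[0.056,0,0]},{"gripper":100,"delta_pos":[0.06,0.2,3.1],"dr":[0.056,0,0]},{"gripper":100,"delta_pos":[0,0,0],"dr":[0,0,0]}])

```text
t: 1.87
ee_pos: [426.4, -63.7, 219.5]
orientation: [1.213, 1.204, -1.214]
ft_force: [0.4, 0.5, -1.0]
width: 88.0
```

```bash
python3 - <<'E'
from h import *
k=np.array([.951,-.309,0]); zt=np.array([-.309,-.951,0]); f=np.radians(-20)
tx=np.array([0,0,-1])*np.cos(f)-zt*np.sin(f); G=np.array([436,-240,36])
plan([(G-tx*140,tx,k,6,100),(G-tx*65,tx,k,4,100)])
E
```

```text
t 1.8667 pos [426.4 -63.7 219.5] x [ 0.001 -0.001 -1.   ] y [ 1.    -0.006  0.001] z [-0.006 -1.     0.001] F [ 0.4  0.5 -1. ] w 88.03635651550432
seg n 6 mm/row 25.0 rad/row 0.077 tcp [ 449.6 -198.   157.2]
  100 [1.04, 0.4, 2.24] [0.051, -0.058, -0.009]
  100 [1.16, 0.52, 2.15] [0.051, -0.058, -0.009]
  100 [1.28, 0.64, 2.05] [0.051, -0.058, -0.009]
  100 [1.39, 0.75, 1.93] [0.051, -0.058, -0.009]
  100 [1.49, 0.86, 1.81] [0.051, -0.058, -0.009]
  100 [1.58, 0.96, 1.67] [0.051, -0.058, -0.009]
seg n 4 mm/row 18.8 rad/row 0.001 tcp [ 441.7 -222.4   86.7]
  100 [1.88, 0.0, -0.01] [-0.0, 0.001, -0.0]
  100 [1.88, 0.0, -0.0] [-0.0, 0.001, -0.0]
  100 [1.88, 0.0, -0.0] [-0.0, 0.001, -0.0]
  100 [1.88, 0.0, -0.0] [-0.0, 0.001, -0.0]
```

Emit:
apply_moves(increments=[{"gripper":100,"delta_pos":[1.04,0.4,2.24],"dr":[0.051,-0.058,-0.009]},{"gripper":100,"delta_pos":[1.16,0.5,2.15],"dr":[0.051,-0.058,-0.009]},{"gripper":100,"delta_pos":[1.28,0.65,2.05],"dr":[0.051,-0.058,-0.009]},{"gripper":100,"delta_pos":[1.4,0.75,1.9],"dr":[0.051,-0.058,-0.009]},{"gripper":100,"delta_pos":[1.5,0.85,1.8],"dr":[0.051,-0.058,-0.009]}])

```text
t: 2.28
ee_pos: [445.6, -171.8, 166.8]
orientation: [1.144, 0.887, -1.551]
ft_force: [0.4, 0.0, 0.4]
width: 87.8
```

Emit:
apply_moves(increments=[{"gripper":100,"delta_pos":[1.6,0.95,1.7],"dr":[0.051,-0.058,-0.009]},{"gripper":100,"delta_pos":[1.9,0,0],"dr":[0,0,0]},{"gripper":100,"delta_pos":[1.9,0,0],"dr":[0,0,0]},{"gripper":100,"delta_pos":[1.9,0,0],"dr":[0,0,0]},{"gripper":100,"delta_pos":[0,0,0],"dr":[0,0,0]}])

```text
t: 2.7
ee_pos: [441.1, -212.1, 100.3]
orientation: [1.125, 0.827, -1.616]
ft_force: [-0.5, 0.3, -0.3]
width: 88.0
```

```bash
python3 - <<'E'
from h import *
d=cam('scene'); save(d,'s1.png'); 
d2=cam('top'); a=d['img'][220:370,240:440]; b=d2['img'][150:300,320:520]
cv2.imwrite('pics/c1.png',cv2.resize(np.hstack([a,b]),None,fx=2,fy=2,interpolation=cv2.INTER_CUBIC)[:,:,::-1])
k=np.array([.951,-.309,0]); zt=np.array([-.309,-.951,0]); f=np.radians(-20)
tx=np.array([0,0,-1])*np.cos(f)-zt*np.sin(f); G=np.array([436,-240,36])
plan([(G,tx,k,5,100)])
E
```

```text
t 2.8 pos [ 442.9 -212.2  102.8] x [-0.106 -0.327 -0.939] y [ 0.953 -0.304 -0.001] z [-0.285 -0.895  0.344] F [-0.3 -0.1  0.8] w 87.81864383673472
seg n 5 mm/row 16.7 rad/row 0.001 tcp [ 434.8 -243.6   25.7]
  100 [1.67, 0.04, 0.08] [0.001, 0.0, -0.0]
  100 [1.67, 0.04, 0.08] [0.001, 0.0, -0.0]
  100 [1.67, 0.04, 0.08] [0.001, 0.0, -0.0]
  100 [1.67, 0.04, 0.08] [0.001, 0.0, -0.0]
  100 [1.67, 0.04, 0.08] [0.001, 0.0, -0.0]
```

View pics/c1.png

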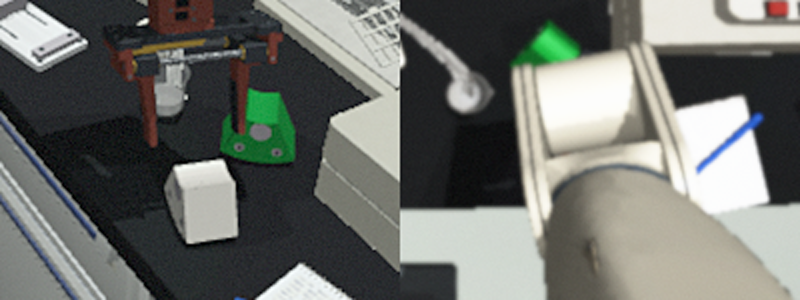

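The gripper straddles the shoe (crop: shoe 205,205; fingers 150,140 and 240,130), and the green block is clear of it. (5 viewed.)

Emit:
apply_moves(increments=[{"gripper":100,"delta_pos":[1.67,0.04,0.08],"dr":[0,0,0]},{"gripper":100,"delta_pos":[1.67,0.04,0.08],"dr":[0,0,0]},{"gripper":100,"delta_pos":[1.67,0.04,0.08],"dr":[0,0,0]},{"gripper":100,"delta_pos":[1.67,0.04,0.08],"dr":[0,0,0]},{"gripper":100,"delta_pos":[1.67,0.04,0.08],"dr":[0,0,0]}])

```text
t: 3.22
ee_pos: [436.7, -244.2, 26.8]
orientation: [1.128, 0.821, -1.61]
ft_force: [0.4, 0.3, 0.3]
width: 87.6
```

Emit:
apply_moves(increments=[{"gripper":80,"delta_pos":[0,0,0],"dr":[0,0,0]},{"gripper":72,"delta_pos":[0,0,0],"dr":[0,0,0]},{"gripper":66,"delta_pos":[0,0,0],"dr":[0,0,0]},{"gripper":60,"delta_pos":[0,0,0],"dr":[0,0,0]},{"gripper":50,"delta_pos":[0,0,0],"dr":[0,0,0]}])

```text
t: 3.63
ee_pos: [436.1, -243.9, 27.1]
orientation: [1.128, 0.821, -1.611]
ft_force: [-1.7, -1.5, 1.7]
width: 57.8
```

Emit:
apply_moves(increments=[{"gripper":30,"delta_pos":[0,0,0],"dr":[0,0,0]},{"gripper":10,"delta_pos":[0,0,0],"dr":[0,0,0]},{"gripper":0,"delta_pos":[0,0,0],"dr":[0,0,0]},{"gripper":0,"delta_pos":[0,0,0],"dr":[0,0,0]},{"gripper":0,"delta_pos":[0,0,0],"dr":[0,0,0]}])

```text
t: 4.05
ee_pos: [435.7, -244.0, 27.0]
orientation: [1.127, 0.822, -1.612]
ft_force: [0.2, 2.5, 7.8]
width: 55.5
```

```bash
python3 - <<'E'
from h import *
d=cam('scene')
cv2.imwrite('pics/c2.png',cv2.resize(d['img'][220:370,240:440],None,fx=3,fy=3,interpolation=cv2.INTER_CUBIC)[:,:,::-1])
st()
E
```

```text
t 4.1 pos [ 435.8 -244.    27. ] x [-0.103 -0.328 -0.939] y [ 0.953 -0.304  0.001] z [-0.286 -0.894  0.344] F [-1.   2.8  8.4] w 55.8525857657121
```

```bash
python3 - <<'E'
from h import *
k=np.array([.951,-.309,0]); zt=np.array([-.309,-.951,0])
def tx(d): f=np.radians(d); return np.array([0,0,-1])*np.cos(f)-zt*np.sin(f)
plan([((434,-240,76),tx(-20),k,3,0),((415,-225,190),tx(-20),k,5,0),((415,-225,190),tx(20),k,10,0),((415,-225,190),tx(45),k,5,0)])
c=np.array([[16.9,-36.25],[-16.9,-36.25],[42.3,-90.6],[-42.3,-90.6]])-[0,-64]
for t in (75,80,85,90,100,110,115):
    a=np.radians(t); print(t, [( (q[0]*np.cos(a)-q[1]*np.sin(a)).round(1),(q[0]*np.sin(a)+q[1]*np.cos(a)).round(1)) for q in c])
E
```

```text
t 4.1 pos [ 435.8 -244.    27. ] x [-0.103 -0.328 -0.939] y [ 0.953 -0.304  0.001] z [-0.286 -0.894  0.344] F [-1.   2.8  8.4] w 55.8525857657121
seg n 3 mm/row 12.9 rad/row 0.002 tcp [ 432.8 -243.6   65.7]
  0 [-1.21, -0.09, 0.46] [0.001, 0.001, -0.001]
  0 [-1.21, -0.1, 0.46] [0.001, 0.001, -0.001]
  0 [-1.21, -0.1, 0.46] [0.001, 0.001, -0.001]
seg n 5 mm/row 23.3 rad/row 0.0 tcp [ 413.8 -228.6  179.7]
  0 [-2.2, -0.45, 0.62] [0.0, -0.0, -0.0]
  0 [-2.2, -0.45, 0.62] [0.0, -0.0, -0.0]
  0 [-2.2, -0.45, 0.62] [0.0, -0.0, -0.0]
  0 [-2.2, -0.45, 0.62] [0.0, -0.0, -0.0]
  0 [-2.2, -0.45, 0.62] [0.0, -0.0, -0.0]
seg n 10 mm/row 0.8 rad/row 0.07 tcp [ 416.2 -221.4  179.7]
  0 [-0.02, -0.0, -0.07] [0.0, 0.07, 0.0]
  0 [-0.02, -0.0, -0.07] [0.0, 0.07, 0.0]
  0 [-0.01, -0.0, -0.07] [0.0, 0.07, 0.0]
  0 [-0.01, -0.0, -0.08] [0.0, 0.07, 0.0]
  0 [-0.0, -0.0, -0.08] [0.0, 0.07, 0.0]
  0 [0.0, -0.0, -0.08] [0.0, 0.07, 0.0]
  0 [0.01, -0.0, -0.08] [0.0, 0.07, 0.0]
  0 [0.01, -0.0, -0.07] [0.0, 0.07, 0.0]
  0 [0.02, -0.0, -0.07] [0.0, 0.07, 0.0]
  0 [0.02, -0.0, -0.07] [0.0, 0.07, 0.0]
seg n 5 m
[... 677 characters left out ...]
), np.float64(39.8)), (np.float64(22.8), np.float64(-44.5))]
90 [(np.float64(-27.8), np.float64(16.9)), (np.float64(-27.8), np.float64(-16.9)), (np.float64(26.6), np.float64(42.3)), (np.float64(26.6), np.float64(-42.3))]
100 [(np.float64(-30.3), np.float64(11.8)), (np.float64(-24.4), np.float64(-21.5)), (np.float64(18.9), np.float64(46.3)), (np.float64(33.5), np.float64(-37.0))]
110 [(np.float64(-31.9), np.float64(6.4)), (np.float64(-20.3), np.float64(-25.4)), (np.float64(10.5), np.float64(48.8)), (np.float64(39.5), np.float64(-30.7))]
115 [(np.float64(-32.3), np.float64(3.6)), (np.float64(-18.0), np.float64(-27.0)), (np.float64(6.2), np.float64(49.6)), (np.float64(42.0), np.float64(-27.1))]
```

Emit:
apply_moves(increments=[{"gripper":0,"delta_pos":[-0.6,0,0.23],"dr":[0,0,0]},{"gripper":0,"delta_pos":[-1.2,-0.1,0.45],"dr":[0,0,0]},{"gripper":0,"delta_pos":[-1.8,-0.3,0.6],"dr":[0,0,0]},{"gripper":0,"delta_pos":[-2.2,-0.4,0.6],"dr":[0,0,0]},{"gripper":0,"delta_pos":[-2.2,-0.45,0.6],"dr":[0,0,0]}])

```text
t: 4.52
ee_pos: [424.1, -235.8, 110.3]
orientation: [1.127, 0.824, -1.613]
ft_force: [0.6, 0.1, -3.0]
width: 56.0
```

Emit:
apply_moves(increments=[{"gripper":0,"delta_pos":[-2.2,-0.5,0.6],"dr":[0,0,0]},{"gripper":0,"delta_pos":[-2.2,-0.5,0.6],"dr":[0,0,0]},{"gripper":0,"delta_pos":[-2.0,-0.45,0.6],"dr":[0,0,0]},{"gripper":0,"delta_pos":[0,0,-0.08],"dr":[0,0.04,0]},{"gripper":0,"delta_pos":[0,0,-0.08],"dr":[0,0.07,0]}])

```text
t: 4.93
ee_pos: [413.3, -224.3, 176.7]
orientation: [1.226, 0.895, -1.557]
ft_force: [-1.7, 0.4, -2.2]
width: 56.0
```

Emit:
apply_moves(increments=[{"gripper":0,"delta_pos":[0,0,-0.08],"dr":[0,0.07,0]},{"gripper":0,"delta_pos":[0,0,-0.08],"dr":[0,0.07,0]},{"gripper":0,"delta_pos":[0,0,-0.08],"dr":[0,0.07,0]},{"gripper":0,"delta_pos":[0,0,-0.08],"dr":[0,0.07,0]},{"gripper":0,"delta_pos":[0,0,-0.08],"dr":[0,0.07,0]}])

```text
t: 5.35
ee_pos: [414.0, -221.4, 175.6]
orientation: [1.529, 1.116, -1.363]
ft_force: [0.3, 0.3, -3.3]
width: 56.0
```

Emit:
apply_moves(increments=[{"gripper":0,"delta_pos":[0,0,-0.08],"dr":[0,0.07,0]},{"gripper":0,"delta_pos":[0,0,-0.08],"dr":[0,0.07,0]},{"gripper":0,"delta_pos":[0,0,-0.08],"dr":[0,0.07,0]},{"gripper":0,"delta_pos":[0,0,-0.08],"dr":[0,0.07,0]},{"gripper":0,"delta_pos":[0,0,-0.08],"dr":[0,0.07,0]}])

```text
t: 5.77
ee_pos: [415.2, -218.1, 176.6]
orientation: [1.813, 1.323, -1.12]
ft_force: [-0.3, -1.1, -4.1]
width: 55.8
```

```bash
python3 - <<'E'
from h import *
o,r=st(); print(np.round(o['qpos'],3))
d=cam('scene')
cv2.imwrite('pics/c2.png',cv2.resize(d['img'][120:370,200:480],None,fx=2,fy=2,interpolation=cv2.INTER_CUBIC)[:,:,::-1])
E
```

```text
t 5.7667 pos [ 415.2 -218.1  176.6] x [ 0.137  0.425 -0.895] y [ 0.953 -0.304  0.002] z [-0.271 -0.853 -0.446] F [-0.3 -1.1 -4.1] w 55.84887052274278
[-0.77   0.381  1.945  0.471  1.082 -0.742]
```

View pics/c2.png

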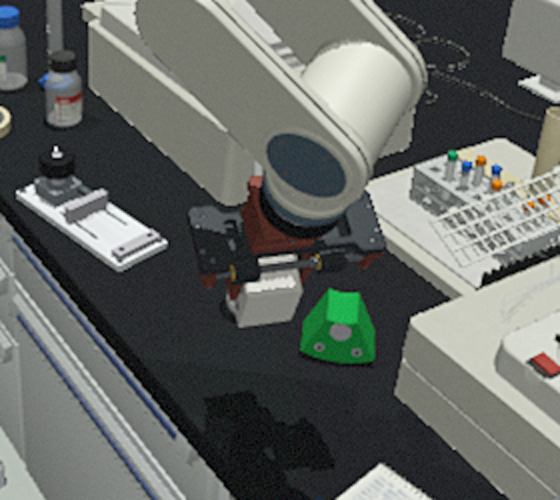

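The shoe is held, and the tool has turned 46° so far (shoe at 265,300 in the crop, green untouched). (6 viewed.)

Emit:
apply_moves(increments=[{"gripper":0,"delta_pos":[0,0,-0.09],"dr":[0,0.085,0]},{"gripper":0,"delta_pos":[0,0,-0.09],"dr":[0,0.085,0]},{"gripper":0,"delta_pos":[0,0,-0.09],"dr":[0,0.085,0]},{"gripper":0,"delta_pos":[0,0,-0.09],"dr":[0,0.085,0]},{"gripper":0,"delta_pos":[0,0,-0.09],"dr":[0,0.085,0]}])

```text
t: 6.23
ee_pos: [416.4, -214.9, 178.9]
orientation: [2.128, 1.554, -0.758]
ft_force: [-0.0, -0.8, -3.7]
width: 56.1
```

```bash
python3 - <<'E'
from h import *
o,r=st(); print(np.round(o['qpos'],3))
E
```

```text
t 6.2333 pos [ 416.4 -214.9  178.9] x [ 0.236  0.737 -0.633] y [ 0.953 -0.304  0.001] z [-0.191 -0.603 -0.774] F [-0.  -0.8 -3.7] w 56.07785993019189
[-0.924  0.563  1.871  0.7    1.379 -1.   ]
```

Emit:
apply_moves(increments=[{"gripper":0,"delta_pos":[0,0,-0.09],"dr":[0,0.085,0]},{"gripper":0,"delta_pos":[0,0,-0.09],"dr":[0,0.085,0]},{"gripper":0,"delta_pos":[0,0,-0.09],"dr":[0,0.085,0]},{"gripper":0,"delta_pos":[0,0,-0.09],"dr":[0,0.08,0]},{"gripper":0,"delta_pos":[0,0,0],"dr":[0,0,0]}])

```text
t: 6.65
ee_pos: [416.3, -212.8, 179.6]
orientation: [2.349, 1.716, -0.417]
ft_force: [-0.6, -0.5, -4.3]
width: 56.0
```

```bash
python3 - <<'E'
from h import *
o,r=st(); print(np.round(o['qpos'],3)); g=o['ee_pos']-11*r[:,0]; print('grasp',g)
d=cam('scene'); cv2.imwrite('pics/c3.png',cv2.resize(d['img'][120:420,200:520],None,fx=2,fy=2,interpolation=cv2.INTER_CUBIC)[:,:,::-1])
w=cloud(d); im=d['img'].astype(int); 
m=(np.linalg.norm(w-g,axis=-1)<70)&(im.min(-1)>110)
p=w[m]; print(len(p),np.percentile(p,[1,50,99],axis=0).round(1))
plan([((415,-225,75),r[:,0],r[:,1],5,0),((415,-225,43),r[:,0],r[:,1],5,0)])
E
```

```text
t 6.65 pos [ 416.3 -212.8  179.6] x [ 0.285  0.895 -0.342] y [ 0.953 -0.304 -0.003] z [-0.107 -0.325 -0.94 ] F [-0.6 -0.5 -4.3] w 55.98409889671835
[-0.991  0.739  1.812  0.818  1.617 -1.12 ]
grasp [ 413.16414631 -222.63715592  183.40550351]Traceback (most recent call last):
  File "<stdin>", line 6, in <module>
    return _quantile_unchecked(
        a, q, axis, out, overwrite_input, method, keepdims, weights)
    return _ureduce(a,
                    func=_quantile_ureduce_func,
    ...<5 lines>...
                    overwrite_input=overwrite_input,
                    method=method)
    r = func(a, **kwargs)
    result = _quantile(arr,
                       quantiles=q,
    ...<2 lines>...
                       out=out,
                       weights=wgt)
    slices_having_nans = np.isnan(arr[-1, ...])
                                  ~~~^^^^^^^^^
IndexError: index -1 is out of bounds for axis 0 with size 0
```

View pics/c3.png

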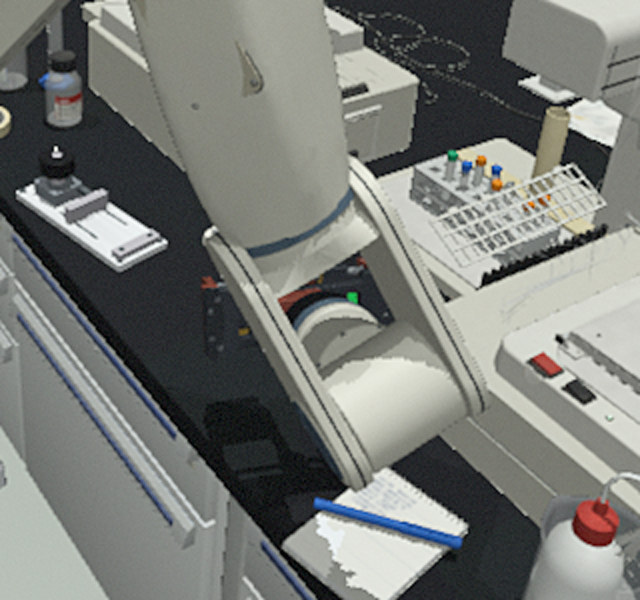

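The wrist hides the shoe. The wrist is above the notepad (380,540) and well clear of the analyser on the right. (7 viewed.)

```bash
python3 - <<'E'
from h import *
o,r=st()
w=cloud(cam('scene')); x,y,z=w[...,0],w[...,1],w[...,2]
for y0 in range(-520,-240,40):
    m=(y>y0)&(y<y0+40)&(x>300)&(x<540)&(z>40)&(z<420); print(y0,m.sum(),np.percentile(w[m],[1,99],axis=0).round().tolist() if m.sum() else '')
plan([((413,-223,80),r[:,0],r[:,1],5,0),((413,-223,45),r[:,0],r[:,1],4,0)])
E
```

```text
t 6.7 pos [ 416.5 -212.8  180.1] x [ 0.285  0.894 -0.346] y [ 0.953 -0.304 -0.003] z [-0.108 -0.329 -0.938] F [ 0.6 -0.6 -2.6] w 55.94509677348627
-520 2063 [[301.0, -520.0, 291.0], [358.0, -480.0, 406.0]]
-480 937 [[301.0, -480.0, 308.0], [365.0, -441.0, 419.0]]
-440 730 [[307.0, -439.0, 273.0], [373.0, -400.0, 385.0]]
-400 374 [[321.0, -400.0, 267.0], [388.0, -365.0, 292.0]]
-360 546 [[340.0, -358.0, 203.0], [464.0, -321.0, 275.0]]
-320 898 [[301.0, -319.0, 186.0], [465.0, -281.0, 250.0]]
-280 93 [[301.0, -280.0, 200.0], [430.0, -244.0, 251.0]]
t 6.75 pos [ 416.8 -212.8  180.8] x [ 0.285  0.894 -0.347] y [ 0.953 -0.304 -0.001] z [-0.107 -0.33  -0.938] F [-0.3  0.3 -2.8] w 55.825966331619455
seg n 5 mm/row 20.9 rad/row 0.0 tcp [ 416.1 -213.2   76.2]
  0 [0.72, -0.01, 1.97] [0.0, 0.0, -0.0]
  0 [0.72, -0.01, 1.97] [0.0, 0.0, -0.0]
  0 [0.72, -0.01, 1.97] [0.0, 0.0, -0.0]
  0 [0.72, -0.01, 1.97] [0.0, 0.0, -0.0]
  0 [0.72, -0.01, 1.97] [0.0, 0.0, -0.0]
seg n 4 mm/row 8.7 rad/row 0.0 tcp [ 416.1 -213.2   41.2]
  0 [0.3, 0.0, 0.82] [0.0, 0.0, -0.0]
  0 [0.3, 0.0, 0.82] [0.0, 0.0, -0.0]
  0 [0.3, 0.0, 0.82] [0.0, 0.0, -0.0]
  0 [0.3, 0.0, 0.82] [0.0, 0.0, -0.0]
```

Emit:
apply_moves(increments=[{"gripper":0,"delta_pos":[0.72,0,1.97],"dr":[0,0,0]},{"gripper":0,"delta_pos":[0.72,0,1.97],"dr":[0,0,0]},{"gripper":0,"delta_pos":[0.72,0,1.97],"dr":[0,0,0]},{"gripper":0,"delta_pos":[0.72,0,1.97],"dr":[0,0,0]},{"gripper":0,"delta_pos":[0.72,0,1.97],"dr":[0,0,0]}])

```text
t: 7.17
ee_pos: [417.4, -213.2, 76.6]
orientation: [2.341, 1.712, -0.42]
ft_force: [1.0, -0.0, -3.6]
width: 56.0
```

Emit:
apply_moves(increments=[{"gripper":0,"delta_pos":[0.3,0,0.8],"dr":[0,0,0]},{"gripper":0,"delta_pos":[0.3,0,0.8],"dr":[0,0,0]},{"gripper":0,"delta_pos":[0.24,0,0.65],"dr":[0,0,0]},{"gripper":0,"delta_pos":[0.1,0,0.3],"dr":[0,0,0]},{"gripper":0,"delta_pos":[0,0,0],"dr":[0,0,0]}])

```text
t: 7.58
ee_pos: [417.0, -213.0, 49.7]
orientation: [2.345, 1.713, -0.417]
ft_force: [-1.2, 0.6, -3.7]
width: 56.1
```

```bash
python3 - <<'E'
from h import *
o,r=st(); print(np.round(o['qpos'],3)); g=o['ee_pos']-11*r[:,0]; print('grasp',g)
for n in('top','scene'):
    d=cam(n);w=cloud(d); x,y,z=w[...,0],w[...,1],w[...,2]
    im=d['img'].astype(int); m=(np.linalg.norm(w-g,axis=-1)<75)&(im.min(-1)>90)&(z>5)
    print(n,m.sum()); 
    if m.sum()>20: print(np.percentile(w[m],[1,50,99],axis=0).round(1).tolist())
    m=(y>-420)&(y<-250)&(x>300)&(x<500)&(z>30)&(z<200);print(m.sum(),np.percentile(z[m],[0,2]) if m.sum() else '')
E
```

```text
t 7.5833 pos [ 417.  -213.    49.7] x [ 0.286  0.894 -0.345] y [ 0.953 -0.304  0.001] z [-0.104 -0.329 -0.939] F [-1.2  0.6 -3.7] w 56.099784439978116
[-0.99   0.972  1.764  0.821  1.487 -1.259]
grasp [ 413.88130419 -222.87202373   53.45323015]
top 607
[[382.3, -252.0, 55.3], [417.0, -211.3, 80.3], [448.4, -181.0, 96.5]]
2777 [48.68271043 69.39156698]
scene 75
[[388.2, -211.0, 55.7], [393.8, -197.9, 86.3], [401.4, -185.2, 95.8]]
1353 [56.94865624 62.95301833]
```

Emit:
apply_moves(increments=[{"gripper":0,"delta_pos":[0.12,0,0.33],"dr":[0,0,0]},{"gripper":0,"delta_pos":[0.12,0,0.33],"dr":[0,0,0]},{"gripper":0,"delta_pos":[0.07,0,0.19],"dr":[0,0,0]},{"gripper":0,"delta_pos":[0.04,0,0.1],"dr":[0,0,0]},{"gripper":0,"delta_pos":[0,0,0],"dr":[0,0,0]}])

```text
t: 8.1
ee_pos: [416.9, -213.0, 39.9]
orientation: [2.347, 1.714, -0.415]
ft_force: [-0.2, -0.3, 0.5]
width: 56.0
```

Emit:
apply_moves(increments=[{"gripper":66,"delta_pos":[0,0,0],"dr":[0,0,0]},{"gripper":70,"delta_pos":[0,0,0],"dr":[0,0,0]},{"gripper":80,"delta_pos":[0,0,0],"dr":[0,0,0]},{"gripper":100,"delta_pos":[0,0,0],"dr":[0,0,0]},{"gripper":100,"delta_pos":[0,0,0],"dr":[0,0,0]}])

```text
t: 8.52
ee_pos: [416.9, -212.8, 39.5]
orientation: [2.346, 1.714, -0.416]
ft_force: [0.1, -0.4, 0.2]
width: 78.4
```

Emit:
apply_moves(increments=[{"gripper":100,"delta_pos":[0,0,0],"dr":[0,0,0]},{"gripper":100,"delta_pos":[0,0,0],"dr":[0,0,0]},{"gripper":100,"delta_pos":[0,0,0],"dr":[0,0,0]},{"gripper":100,"delta_pos":[0,0,0],"dr":[0,0,0]},{"gripper":100,"delta_pos":[0,0,0],"dr":[0,0,0]}])

```text
t: 8.93
ee_pos: [416.9, -212.9, 39.5]
orientation: [2.346, 1.713, -0.417]
ft_force: [-0.3, -0.1, 0.3]
width: 88.0
```

```bash
python3 - <<'E'
from h import *
o,r=st()
for n in('top','scene'):
    d=cam(n);w=cloud(d); x,y,z=w[...,0],w[...,1],w[...,2]
    im=d['img'].astype(int); m=(x>370)&(x<470)&(y>-262)&(y<-150)&(im.min(-1)>90)&(z>5)&(z<110)
    print(n,m.sum(),np.percentile(w[m],[1,50,99],axis=0).round(1).tolist() if m.sum()>20 else '')
k=r[:,1]; zt=np.array([-.304,-.953,0])
g=o['ee_pos']-11*r[:,0]
plan([(g-85*r[:,0]+[0,0,45],r[:,0],k,5,100)])
E
```

```text
t 8.9333 pos [ 416.9 -212.9   39.5] x [ 0.286  0.894 -0.344] y [ 0.953 -0.304  0.   ] z [-0.105 -0.328 -0.939] F [-0.3 -0.1  0.3] w 87.97656415143732
top 628 [[379.1, -259.8, 7.2], [413.8, -215.8, 54.6], [446.1, -188.8, 78.5]]
scene 7 
t 9.0333 pos [ 416.9 -212.9   39.5] x [ 0.286  0.894 -0.344] y [ 0.953 -0.304  0.   ] z [-0.105 -0.328 -0.939] F [ 0.2 -0.8 -0.4] w 88.00519045960937
seg n 5 mm/row 21.8 rad/row 0.0 tcp [ 392.6 -289.   113.7]
  100 [-2.01, 0.0, -0.85] [-0.0, -0.0, -0.0]
  100 [-2.01, 0.0, -0.85] [-0.0, -0.0, -0.0]
  100 [-2.01, 0.0, -0.85] [-0.0, -0.0, -0.0]
  100 [-2.01, 0.0, -0.85] [-0.0, -0.0, -0.0]
  100 [-2.01, 0.0, -0.85] [-0.0, -0.0, -0.0]
```

Emit:
apply_moves(increments=[{"gripper":100,"delta_pos":[-2.0,0,-0.85],"dr":[0,0,0]},{"gripper":100,"delta_pos":[-2.0,0,-0.85],"dr":[0,0,0]},{"gripper":100,"delta_pos":[-2.0,0,-0.85],"dr":[0,0,0]},{"gripper":100,"delta_pos":[-2.0,0,-0.85],"dr":[0,0,0]},{"gripper":100,"delta_pos":[-2.0,0,-0.85],"dr":[0,0,0]}])

```text
t: 9.45
ee_pos: [392.4, -289.0, 114.5]
orientation: [2.346, 1.714, -0.417]
ft_force: [0.6, 0.4, 0.3]
width: 87.6
```

```bash
python3 - <<'E'
from h import *
k=np.array([.953,-.304,0])
plan([((405,-235,210),(.15,.47,-.87),k,6,100),((413,-215,210),(0,0,-1),k,6,100)])
E
```

```text
t 9.45 pos [ 392.4 -289.   114.5] x [ 0.286  0.894 -0.344] y [ 0.953 -0.304 -0.   ] z [-0.105 -0.328 -0.939] F [0.6 0.4 0.3] w 87.59651064790856
seg n 6 mm/row 17.5 rad/row 0.117 tcp [ 406.6 -229.8  200.4]
  100 [0.46, -0.07, -1.69] [-0.0, -0.117, -0.0]
  100 [0.26, -0.07, -1.73] [-0.0, -0.117, -0.0]
  100 [0.05, -0.07, -1.75] [-0.0, -0.117, -0.0]
  100 [-0.15, -0.07, -1.75] [-0.0, -0.117, -0.0]
  100 [-0.36, -0.07, -1.72] [-0.0, -0.117, -0.0]
  100 [-0.55, -0.07, -1.66] [-0.0, -0.117, -0.0]
seg n 6 mm/row 2.7 rad/row 0.086 tcp [ 413. -215.  199.]
  100 [0.15, 0.02, -0.22] [-0.0, -0.086, 0.0]
  100 [0.13, 0.02, -0.23] [-0.0, -0.086, 0.0]
  100 [0.11, 0.02, -0.24] [-0.0, -0.086, 0.0]
  100 [0.09, 0.02, -0.25] [-0.0, -0.086, 0.0]
  100 [0.07, 0.02, -0.26] [-0.0, -0.086, 0.0]
  100 [0.05, 0.02, -0.26] [-0.0, -0.086, 0.0]
```

Emit:
apply_moves(increments=[{"gripper":100,"delta_pos":[0.46,-0.07,-1.7],"dr":[0,-0.1,0]},{"gripper":100,"delta_pos":[0.26,-0.07,-1.75],"dr":[0,-0.117,0]},{"gripper":100,"delta_pos":[0.05,-0.07,-1.75],"dr":[0,-0.117,0]},{"gripper":100,"delta_pos":[-0.15,-0.07,-1.75],"dr":[0,-0.117,0]},{"gripper":100,"delta_pos":[-0.36,-0.07,-1.7],"dr":[0,-0.117,0]}])

```text
t: 9.87
ee_pos: [404.5, -240.3, 187.1]
orientation: [1.956, 1.425, -0.974]
ft_force: [0.9, -0.2, -0.2]
width: 88.1
```

Emit:
apply_moves(increments=[{"gripper":100,"delta_pos":[-0.55,-0.07,-1.65],"dr":[0,-0.117,0]},{"gripper":100,"delta_pos":[0.15,0,-0.2],"dr":[0,-0.1,0]},{"gripper":100,"delta_pos":[0.1,0,-0.2],"dr":[0,-0.1,0]},{"gripper":100,"delta_pos":[0.1,0,-0.2],"dr":[0,-0.1,0]},{"gripper":100,"delta_pos":[0.1,0,-0.2],"dr":[0,-0.1,0]}])

```text
t: 10.28
ee_pos: [409.9, -221.9, 200.5]
orientation: [1.544, 1.124, -1.353]
ft_force: [-0.5, -0.0, -0.5]
width: 88.2
```

Emit:
apply_moves(increments=[{"gripper":100,"delta_pos":[0,0,2.5],"dr":[0,-0.1,0]},{"gripper":100,"delta_pos":[0,0,3],"dr":[0,-0.1,0]},{"gripper":100,"delta_pos":[0,0,3],"dr":[0,0,0]},{"gripper":100,"delta_pos":[0,0,3],"dr":[0,0,0]},{"gripper":100,"delta_pos":[0,0,0],"dr":[0,0,0]}])

```text
t: 10.7
ee_pos: [374.4, -334.2, 199.7]
orientation: [1.377, 1.002, -1.471]
ft_force: [0.3, -0.4, -0.2]
width: 87.8
```

```bash
python3 - <<'E'
from h import *
o,r=st(); print(np.round(o['qpos'],3))
for n in('top','scene'):
    d=cam(n); cv2.imwrite(f'pics/d_{n}.png',cv2.resize(d['img'],None,fx=1.4,fy=1.4)[:,:,::-1])
    w=cloud(d); x,y,z=w[...,0],w[...,1],w[...,2]; im=d['img'].astype(int); m0=(x>360)&(x<480)&(y>-290)&(y<-150)&(im.min(-1)>80)&(abs(im[...,0]-im[...,2])<40)
    for lo,hi in((8,120),(25,120),(65,120)):
        m=m0&(z>lo)&(z<hi)
        if m.sum()>20: q=cv2.minAreaRect(w[m][:,:2].astype(np.float32)); print(n,lo,m.sum(),np.round(q[0],1),np.round(q[1],1),round(q[2],1),np.percentile(z[m],[2,98]).round(1),cv2.boxPoints(q).round().tolist())
E
```

```text
t 10.7 pos [ 374.4 -334.2  199.7] x [-0.019 -0.065 -0.998] y [ 0.952 -0.305  0.002] z [-0.305 -0.95   0.067] F [ 0.3 -0.4 -0.2] w 87.76793055415473
[-0.716  0.275  1.942 -0.078  0.898 -0.357]
top 8 639 [ 414.7 -229.7] [75.6 63.2] 73.7 [12.6 77.4] [[374.0, -257.0], [434.0, -275.0], [456.0, -202.0], [395.0, -185.0]]
top 25 576 [ 411.4 -230. ] [72.6 56.3] 72.1 [27.6 77.4] [[373.0, -256.0], [427.0, -273.0], [449.0, -204.0], [396.0, -187.0]]
top 65 184 [ 412.8 -225.8] [25.3 55.9] 74.0 [65.2 78.5] [[382.0, -230.0], [436.0, -246.0], [443.0, -221.0], [389.0, -206.0]]
scene 8 985 [ 408.4 -235.6] [68.2 58.1] 71.9 [ 9.8 76.3] [[370.0, -259.0], [425.0, -277.0], [447.0, -212.0], [391.0, -194.0]]
scene 25 865 [ 408.3 -236.1] [67.1 58.2] 71.7 [28.8 76.5] [[370.0, -259.0], [425.0, -277.0], [446.0, -213.0], [391.0, -195.0]]
scene 65 200 [ 407.9 -235. ] [17.9 57.9] 65.4 [65.2 77.4] [[378.0, -231.0], [431.0, -255.0], [438.0, -239.0], [385.0, -215.0]]
```

View pics/d_scene.png

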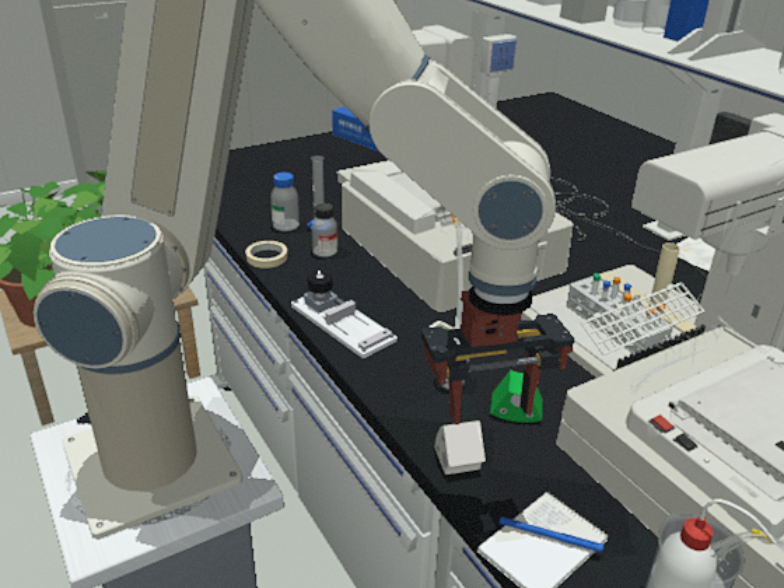

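The shoe lies on its flat side at (460,445), hollow end towards -y. The bottle, clamp and green block are untouched. (8 viewed.) The two views put shoe_mid at about (409,-236), 77 mm tall, yaw 72°.

```bash
python3 - <<'E'
from h import *
k=np.array([.951,-.309,0])
plan([((409,-236,125),(0,0,-1),k,5,100),((409,-236,30),(0,0,-1),k,5,100)])
E
```

```text
t 10.8 pos [ 374.2 -331.3  198.9] x [-0.02  -0.062 -0.998] y [ 0.952 -0.306 -0.   ] z [-0.306 -0.95   0.065] F [ 0.3 -0.1  0.2] w 87.9159864573117
seg n 5 mm/row 26.5 rad/row 0.013 tcp [ 409. -236.  114.]
  100 [1.56, 0.08, -2.13] [0.001, 0.013, -0.0]
  100 [1.59, 0.08, -2.11] [0.001, 0.013, -0.0]
  100 [1.62, 0.07, -2.09] [0.001, 0.013, -0.0]
  100 [1.64, 0.07, -2.07] [0.001, 0.013, -0.0]
  100 [1.67, 0.07, -2.05] [0.001, 0.013, -0.0]
seg n 5 mm/row 19.0 rad/row 0.0 tcp [ 409. -236.   19.]
  100 [1.9, -0.0, -0.0] [-0.0, 0.0, -0.0]
  100 [1.9, -0.0, -0.0] [-0.0, 0.0, -0.0]
  100 [1.9, -0.0, -0.0] [-0.0, 0.0, -0.0]
  100 [1.9, -0.0, -0.0] [-0.0, 0.0, -0.0]
  100 [1.9, -0.0, -0.0] [-0.0, 0.0, -0.0]
```

Emit:
apply_moves(increments=[{"gripper":100,"delta_pos":[1.5,0.08,-2.1],"dr":[0,0.013,0]},{"gripper":100,"delta_pos":[1.6,0.08,-2.1],"dr":[0,0.013,0]},{"gripper":100,"delta_pos":[1.6,0.07,-2.1],"dr":[0,0.013,0]},{"gripper":100,"delta_pos":[1.6,0.07,-2.1],"dr":[0,0.013,0]},{"gripper":100,"delta_pos":[1.5,0.07,-2.05],"dr":[0,0.013,0]}])

```text
t: 11.22
ee_pos: [408.9, -233.6, 116.0]
orientation: [1.433, 1.048, -1.434]
ft_force: [1.6, 0.5, -0.1]
width: 87.9
```

Emit:
apply_moves(increments=[{"gripper":100,"delta_pos":[0,0,0],"dr":[0,0,0]},{"gripper":100,"delta_pos":[1.0,0,0],"dr":[0,0,0]},{"gripper":100,"delta_pos":[1.8,0,0],"dr":[0,0,0]},{"gripper":100,"delta_pos":[1.8,0,0],"dr":[0,0,0]},{"gripper":100,"delta_pos":[1.5,0,0],"dr":[0,0,0]}])

```text
t: 11.63
ee_pos: [409.3, -236.3, 55.4]
orientation: [1.433, 1.045, -1.433]
ft_force: [-0.1, -0.9, 0.3]
width: 87.6
```

```bash
python3 - <<'E'
from h import *
k=np.array([.951,-.309,0])
plan([((409,-236,30),(0,0,-1),k,4,100)])
E
```

```text
t 11.6333 pos [ 409.3 -236.3   55.4] x [ 0.001 -0.002 -1.   ] y [ 0.953 -0.304  0.001] z [-0.304 -0.953  0.001] F [-0.1 -0.9  0.3] w 87.63666726386771
seg n 4 mm/row 9.1 rad/row 0.001 tcp [ 409. -236.   19.]
  100 [0.91, -0.01, -0.01] [0.001, 0.0, -0.0]
  100 [0.91, -0.01, -0.01] [0.001, 0.0, -0.0]
  100 [0.91, -0.01, -0.01] [0.001, 0.0, -0.0]
  100 [0.91, -0.01, -0.01] [0.001, 0.0, -0.0]
```

Emit:
apply_moves(increments=[{"gripper":100,"delta_pos":[0.9,0,0],"dr":[0,0,0]},{"gripper":100,"delta_pos":[0.9,0,0],"dr":[0,0,0]},{"gripper":100,"delta_pos":[0.9,0,0],"dr":[0,0,0]},{"gripper":100,"delta_pos":[0.9,0,0],"dr":[0,0,0]},{"gripper":85,"delta_pos":[0,0,0],"dr":[0,0,0]}])

```text
t: 12.05
ee_pos: [408.6, -235.6, 18.7]
orientation: [1.432, 1.047, -1.434]
ft_force: [0.3, -0.1, -0.2]
width: 83.7
```

Emit:
apply_moves(increments=[{"gripper":75,"delta_pos":[0,0,0],"dr":[0,0,0]},{"gripper":68,"delta_pos":[0,0,0],"dr":[0,0,0]},{"gripper":62,"delta_pos":[0,0,0],"dr":[0,0,0]},{"gripper":50,"delta_pos":[0,0,0],"dr":[0,0,0]},{"gripper":20,"delta_pos":[0,0,0],"dr":[0,0,0]}])

```text
t: 12.47
ee_pos: [409.5, -236.0, 20.4]
orientation: [1.433, 1.045, -1.433]
ft_force: [-0.0, 0.5, 2.9]
width: 56.2
```

Emit:
apply_moves(increments=[{"gripper":0,"delta_pos":[0,0,0],"dr":[0,0,0]},{"gripper":0,"delta_pos":[0,0,0],"dr":[0,0,0]},{"gripper":0,"delta_pos":[-0.5,0,0],"dr":[0,0,0]},{"gripper":0,"delta_pos":[-1.5,0,0],"dr":[0,0,0]},{"gripper":0,"delta_pos":[-2.5,0,0],"dr":[0,0,0]}])

```text
t: 12.88
ee_pos: [407.2, -234.5, 63.6]
orientation: [1.432, 1.051, -1.436]
ft_force: [0.2, 0.0, -3.5]
width: 55.7
```

```bash
python3 - <<'E'
from h import *
st()
# jaw face position and clamp frame from last scene/top views (unoccluded jaw), using saved top cloud
w=np.load('top.npz')['w']; X=np.array([-.191,.982]); Y=np.array([-.982,-.191]); O=np.array([444.3,100])
c=(w[...,:2]-O); cx=c@X; cy=c@Y; z=w[...,2]
for nm,m in dict(jaw=(z>30)&(z<45)&(cx>60)&(cx<115)&(abs(cy)<40),stop=(z>18)&(z<29)&(abs(cx+9)<14)&(abs(cy)<45),wheel=(z>68)&(z<90)&(abs(cx-158)<40)&(abs(cy)<40)).items():
    q=cv2.minAreaRect(np.stack([cx[m],cy[m]],1).astype(np.float32)); print(nm,m.sum(),np.percentile(cx[m],[2,10,50,90,98]).round(1),np.percentile(cy[m],[2,50,98]).round(1),q)
Yd=np.array([-Y[0],-Y[1],0]); P=O+27*X
plan([((409,-190,150),(0,0,-1),(.951,-.309,0),3,0),((*(P-[0,30]),150),(0,0,-1),Yd,10,0),((*P,110),(0,0,-1),Yd,3,0)])
E
```

```text
t 12.8833 pos [ 407.2 -234.5   63.6] x [-0.005  0.002 -1.   ] y [ 0.953 -0.304 -0.005] z [-0.304 -0.953 -0.   ] F [ 0.2  0.  -3.5] w 55.67851586716734
jaw 137 [ 88.7  89.9  96.  102.4 112.2] [-30.5  -3.1  31.1] ((101.30323028564453, 0.2534065246582031), (25.57879066467285, 64.41506958007812), 0.06790019571781158)
stop 167 [-16.9 -15.3  -8.1  -1.    0.5] [-33.7   0.2  32.8] ((-9.436338424682617, -0.22739028930664062), (69.78068542480469, 20.294702529907227), 89.31169128417969)
wheel 267 [136.7 141.4 158.3 174.5 179.9] [-20.7   0.4  21.9] ((158.15310668945312, -0.360870361328125), (47.20928955078125, 44.99924087524414), 78.40036010742188)
t 12.8833 pos [ 407.2 -234.5   63.6] x [-0.005  0.002 -1.   ] y [ 0.953 -0.304 -0.005] z [-0.304 -0.953 -0.   ] F [ 0.2  0.  -3.5] w 55.67851586716734
seg n 3 mm/row 29.2 rad/row 0.002 tcp [ 409. -190.  139.]
  0 [-2.51, -0.41, -1.43] [0.002, -0.0, 0.002]
  0 [-2.51, -0.4, -1.43] [0.002, -0.0, 0.002]
  0 [-2.51, -0.4, -1.43] [0.002, -0.0, 0.002]
seg n 10 mm/row 28.8 rad/row 0.051 tcp [439.1  96.5 139. ]
  0 [0.0, -0.6, -2.82] [-0.051, -0.0, -0.0]
  0 [0.0, -0.46, -2.85] [-0.051, -0.0, -0.0]
  0 [0.0, -0.31, -2.87] [-0.051, -0.0, -0.0]
  0 [0.0, -0.16, -2.88] [-0.051, -0.0, -0.0]
  0 [0.0, -0.02, -2.88] [-0.051, -0.0, -0.0]
  0 [0.0, 0.13, -2.88] [-0.051, -0.0, -0.0]
  0 [0.0, 0.28, -2.87] [-0.051, -0.0, -0.0]
  0 [0.0, 0.42, -2.85] [-0.051, -0.0, -0.0]
  0 [0.0, 0.57, -2.83] [-0.051, -0.0, -0.0]
  0 [0.0, 0.71, -2.79] [-0.051, -0.0, -0.0]
seg n 3 mm/row 16.7 rad/row 0.001 tcp [439.1 126.5  99. ]
  0 [1.34, 0.19, -0.98] [0.001, 0.0, -0.0]
  0 [1.34, 0.19, -0.98] [0.001, 0.0, -0.0]
  0 [1.34, 0.18, -0.98] [0.001, 0.0, -0.0]
```

Emit:
apply_moves(increments=[{"gripper":0,"delta_pos":[-2.5,-0.4,-1.4],"dr":[0,0,0]},{"gripper":0,"delta_pos":[-2.5,-0.4,-1.4],"dr":[0,0,0]},{"gripper":0,"delta_pos":[-2.5,-0.4,-1.4],"dr":[0,0,0]},{"gripper":0,"delta_pos":[0,-0.6,-2.8],"dr":[-0.051,0,0]},{"gripper":0,"delta_pos":[0,-0.5,-2.85],"dr":[-0.051,0,0]}])

```text
t: 13.3
ee_pos: [416.3, -134.4, 141.4]
orientation: [1.36, 1.101, -1.358]
ft_force: [0.8, -0.1, -3.5]
width: 55.8
```

Emit:
apply_moves(increments=[{"gripper":0,"delta_pos":[0,-0.3,-2.9],"dr":[-0.051,0,0]},{"gripper":0,"delta_pos":[0,-0.15,-2.9],"dr":[-0.051,0,0]},{"gripper":0,"delta_pos":[0,0,-2.9],"dr":[-0.051,0,0]},{"gripper":0,"delta_pos":[0,0.15,-2.9],"dr":[-0.051,0,0]},{"gripper":0,"delta_pos":[0,0.3,-2.9],"dr":[-0.051,0,0]}])

```text
t: 13.72
ee_pos: [430.1, 11.3, 139.6]
orientation: [1.171, 1.233, -1.173]
ft_force: [-0.3, -0.4, -3.2]
width: 55.7
```

Emit:
apply_moves(increments=[{"gripper":0,"delta_pos":[0,0.4,-2.85],"dr":[-0.051,0,0]},{"gripper":0,"delta_pos":[0,0.55,-2.8],"dr":[-0.051,0,0]},{"gripper":0,"delta_pos":[0,0.7,-2.8],"dr":[-0.051,0,0]},{"gripper":0,"delta_pos":[0,0,0],"dr":[0,0,0]},{"gripper":0,"delta_pos":[0,0,0],"dr":[0,0,0]}])

```text
t: 14.13
ee_pos: [438.4, 96.8, 139.4]
orientation: [1.057, 1.299, -1.059]
ft_force: [-0.3, -0.1, -3.6]
width: 55.7
```

```bash
python3 - <<'E'
from h import *
X=np.array([-.191,.982]); Y=np.array([-.982,-.191]); O=np.array([444.3,100])
o,r=st(); g=(o['ee_pos']-11*r[:,0]); 
# shoe vs grasp along clamp x, scene view
for n in('scene','top'):
    d=cam(n); w=cloud(d); im=d['img'].astype(int)
    c=w[...,:2]-g[:2]; u=c@X; v=c@Y; dz=w[...,2]-g[2]
    m=(abs(u)<70)&(abs(v)<27)&(dz>-45)&(dz<60)&(im.min(-1)>90)
    print(n,m.sum())
    if m.sum()>30: print('u',np.percentile(u[m],[1,5,50,95,99]).round(1),'v',np.percentile(v[m],[1,50,99]).round(1),'z',np.percentile(dz[m],[1,50,99]).round(1))
P=O+30*X
plan([((*P,110),(0,0,-1),-np.array([*Y,0]),5,0),((*P,55),(0,0,-1),-np.array([*Y,0]),5,0)])
E
```

```text
t 14.1333 pos [438.4  96.8 139.4] x [-0.001 -0.001 -1.   ] y [ 0.979  0.202 -0.001] z [ 0.202 -0.979  0.001] F [-0.3 -0.1 -3.6] w 55.73443713128608
scene 492
u [-32.  -29.4 -16.7   2.7   8.8] v [-26.3  -0.7  26.7] z [-31.1  14.5  44.7]
top 0
t 14.2333 pos [438.3  95.4 139.4] x [-0.001 -0.001 -1.   ] y [ 0.98   0.199 -0.001] z [ 0.199 -0.98   0.001] F [-0.2  0.2 -3.4] w 55.88058485340226
seg n 5 mm/row 10.6 rad/row 0.002 tcp [438.6 129.5  99. ]
  0 [0.81, 0.14, -0.67] [0.002, 0.0, 0.0]
  0 [0.81, 0.14, -0.67] [0.002, 0.0, 0.0]
  0 [0.81, 0.14, -0.67] [0.002, 0.0, 0.0]
  0 [0.81, 0.14, -0.67] [0.002, 0.0, 0.0]
  0 [0.81, 0.14, -0.67] [0.002, 0.0, 0.0]
seg n 5 mm/row 11.0 rad/row 0.0 tcp [438.6 129.5  44. ]
  0 [1.1, 0.0, 0.0] [-0.0, 0.0, 0.0]
  0 [1.1, 0.0, 0.0] [-0.0, 0.0, 0.0]
  0 [1.1, 0.0, 0.0] [-0.0, 0.0, 0.0]
  0 [1.1, 0.0, 0.0] [-0.0, 0.0, 0.0]
  0 [1.1, 0.0, 0.0] [-0.0, 0.0, 0.0]
```

Emit:
apply_moves(increments=[{"gripper":0,"delta_pos":[0.8,0.14,-0.68],"dr":[0,0,0]},{"gripper":0,"delta_pos":[0.8,0.14,-0.68],"dr":[0,0,0]},{"gripper":0,"delta_pos":[0.8,0.14,-0.68],"dr":[0,0,0]},{"gripper":0,"delta_pos":[0.8,0.14,-0.68],"dr":[0,0,0]},{"gripper":0,"delta_pos":[0.8,0.14,-0.68],"dr":[0,0,0]}])

```text
t: 14.65
ee_pos: [438.8, 130.8, 98.4]
orientation: [1.059, 1.297, -1.061]
ft_force: [0.6, -0.3, -2.9]
width: 56.0
```

Emit:
apply_moves(increments=[{"gripper":0,"delta_pos":[0.8,0,0],"dr":[0,0,0]},{"gripper":0,"delta_pos":[1.2,0,0],"dr":[0,0,0]},{"gripper":0,"delta_pos":[1.2,0,0],"dr":[0,0,0]},{"gripper":0,"delta_pos":[1.2,0,0],"dr":[0,0,0]},{"gripper":0,"delta_pos":[0.8,0,0],"dr":[0,0,0]}])

```text
t: 15.07
ee_pos: [438.5, 130.3, 46.0]
orientation: [1.058, 1.298, -1.061]
ft_force: [-0.4, -0.6, -3.7]
width: 55.9
```

```bash
python3 - <<'E'
from h import *
X=np.array([-.191,.982]); Y=np.array([-.982,-.191]); O=np.array([444.3,100]);P=O+30*X
plan([((*P,45),(0,0,-1),-np.array([*Y,0]),4,0)])
d=cam('scene'); cv2.imwrite('pics/e.png',cv2.resize(d['img'][150:300,170:370],None,fx=4,fy=4,interpolation=cv2.INTER_CUBIC)[:,:,::-1])
E
```

```text
t 15.0667 pos [438.5 130.3  46. ] x [-0.001 -0.001 -1.   ] y [ 0.98   0.2   -0.002] z [ 0.2   -0.98   0.001] F [-0.4 -0.6 -3.7] w 55.90022644586236
seg n 4 mm/row 3.0 rad/row 0.002 tcp [438.6 129.5  34. ]
  0 [0.3, -0.0, 0.02] [0.002, 0.0, 0.0]
  0 [0.3, -0.0, 0.02] [0.002, 0.0, 0.0]
  0 [0.3, -0.0, 0.02] [0.002, 0.0, 0.0]
  0 [0.3, -0.0, 0.02] [0.002, 0.0, 0.0]
```

View pics/e.png

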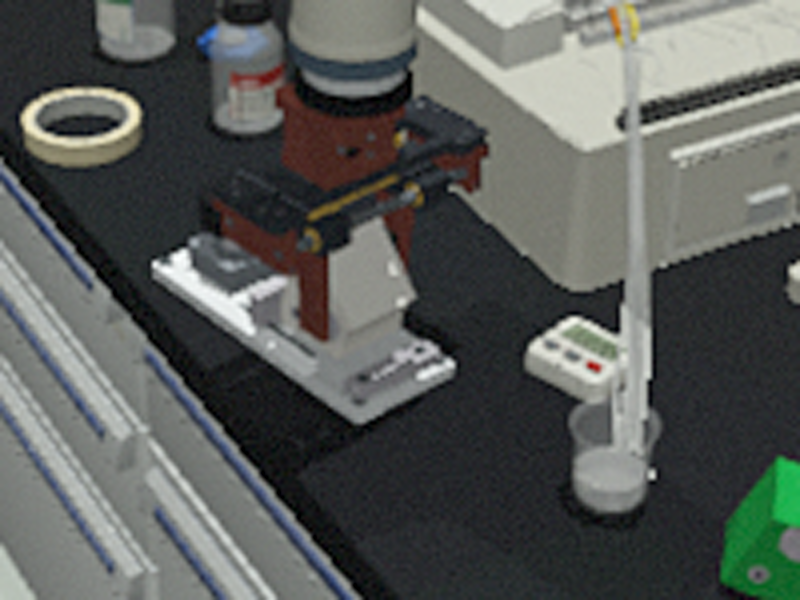

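The shoe hangs over the bed, hollow end towards the stop (400,370), with a gap at the stop and another at the jaw (280,300). (9 viewed.)

Emit:
apply_moves(increments=[{"gripper":0,"delta_pos":[0.4,0,0],"dr":[0,0,0]},{"gripper":0,"delta_pos":[0.4,0,0],"dr":[0,0,0]},{"gripper":0,"delta_pos":[0.25,0,0],"dr":[0,0,0]},{"gripper":0,"delta_pos":[0.15,0,0],"dr":[0,0,0]},{"gripper":0,"delta_pos":[0.1,0,0],"dr":[0,0,0]}])

```text
t: 15.53
ee_pos: [439.3, 130.4, 34.6]
orientation: [1.06, 1.297, -1.06]
ft_force: [-0.1, 0.3, -3.8]
width: 56.2
```

Emit:
apply_moves(increments=[{"gripper":0,"delta_pos":[0.05,0,0],"dr":[0,0,0]},{"gripper":0,"delta_pos":[0,0,0],"dr":[0,0,0]},{"gripper":0,"delta_pos":[0,0,0],"dr":[0,0,0]},{"gripper":0,"delta_pos":[0,0,0],"dr":[0,0,0]},{"gripper":0,"delta_pos":[0,0,0],"dr":[0,0,0]}])

```text
t: 15.95
ee_pos: [439.2, 130.4, 34.2]
orientation: [1.059, 1.297, -1.06]
ft_force: [0.0, 0.1, -3.6]
width: 55.9
```

Emit:
apply_moves(increments=[{"gripper":0,"delta_pos":[0.08,0,0],"dr":[0,0,0]},{"gripper":0,"delta_pos":[0.08,0,0],"dr":[0,0,0]},{"gripper":0,"delta_pos":[0.08,0,0],"dr":[0,0,0]},{"gripper":0,"delta_pos":[0,0,0],"dr":[0,0,0]},{"gripper":0,"delta_pos":[0,0,0],"dr":[0,0,0]}])

```text
t: 16.37
ee_pos: [439.1, 130.4, 32.3]
orientation: [1.059, 1.297, -1.06]
ft_force: [-3.3, -0.5, 8.3]
width: 56.0
```

Emit:
apply_moves(increments=[{"gripper":66,"delta_pos":[0,0,0],"dr":[0,0,0]},{"gripper":75,"delta_pos":[0,0,0],"dr":[0,0,0]},{"gripper":100,"delta_pos":[0,0,0],"dr":[0,0,0]},{"gripper":100,"delta_pos":[0,0,0],"dr":[0,0,0]},{"gripper":100,"delta_pos":[0,0,0],"dr":[0,0,0]}])

```text
t: 16.78
ee_pos: [439.1, 130.4, 31.6]
orientation: [1.059, 1.297, -1.06]
ft_force: [0.0, 0.3, -0.1]
width: 81.1
```

Emit:
apply_moves(increments=[{"gripper":100,"delta_pos":[-1,0,0],"dr":[0,0,0]},{"gripper":100,"delta_pos":[-2.5,0,0],"dr":[0,0,0]},{"gripper":100,"delta_pos":[-3,0,0],"dr":[0,0,0]},{"gripper":100,"delta_pos":[-3,0,0],"dr":[0,0,0]},{"gripper":100,"delta_pos":[-2,0,0],"dr":[0,0,0]}])

```text
t: 17.2
ee_pos: [439.7, 130.6, 149.6]
orientation: [1.061, 1.296, -1.059]
ft_force: [0.1, 0.3, 0.5]
width: 87.9
```

```bash
python3 - <<'E'
from h import *
X=np.array([-.191,.982]); Y=np.array([-.982,-.191]); O=np.array([444.3,100]);P=O+158*X; print(P)
a=np.radians(11)+.65
plan([((*P,145),(0,0,-1),(np.cos(a),np.sin(a),0),6,100)])
d=cam('scene'); w=cloud(d); c=w[...,:2]-O; u=c@X; v=c@Y; z=w[...,2]
m=(u>-5)&(u<75)&(abs(v)<35)&(z>26)&(z<110); print('shoe u',np.percentile(u[m],[1,5,50,95,99]).round(1),'v',np.percentile(v[m],[1,50,99]).round(1),'z',np.percentile(z[m],[50,99]).round(1))
E
```

```text
[414.122 255.156]
t 17.2 pos [439.7 130.6 149.6] x [ 0.002 -0.    -1.   ] y [0.98  0.2   0.002] z [ 0.2   -0.98   0.001] F [0.1 0.3 0.5] w 87.94909356578513
seg n 6 mm/row 21.3 rad/row 0.107 tcp [414.1 255.2 134. ]
  100 [0.26, -0.0, -2.12] [-0.107, 0.0, -0.0]
  100 [0.26, 0.22, -2.11] [-0.107, 0.0, -0.0]
  100 [0.26, 0.45, -2.07] [-0.107, 0.0, -0.0]
  100 [0.26, 0.66, -2.01] [-0.107, 0.0, -0.0]
  100 [0.26, 0.88, -1.93] [-0.107, 0.0, -0.0]
  100 [0.26, 1.08, -1.83] [-0.107, 0.0, -0.0]
shoe u [-0.8  2.3 22.5 52.7 65.1] v [-25.7  14.5  32.5] z [58.2 87.8]
```

Emit:
apply_moves(increments=[{"gripper":100,"delta_pos":[0,0,-2.1],"dr":[-0.107,0,0]},{"gripper":100,"delta_pos":[0,0.22,-2.1],"dr":[-0.107,0,0]},{"gripper":100,"delta_pos":[0,0.45,-2.1],"dr":[-0.107,0,0]},{"gripper":100,"delta_pos":[0,0.66,-2.0],"dr":[-0.107,0,0]},{"gripper":100,"delta_pos":[0,0.88,-1.95],"dr":[-0.107,0,0]}])

```text
t: 17.67
ee_pos: [417.3, 235.1, 146.9]
orientation: [0.648, 1.471, -0.649]
ft_force: [1.2, -0.2, -0.5]
width: 87.8
```

Emit:
apply_moves(increments=[{"gripper":100,"delta_pos":[0.5,1.08,-1.85],"dr":[-0.107,0,0]},{"gripper":100,"delta_pos":[1,0,0],"dr":[0,0,0]},{"gripper":100,"delta_pos":[1,0,0],"dr":[0,0,0]},{"gripper":100,"delta_pos":[1,0,0],"dr":[0,0,0]},{"gripper":100,"delta_pos":[0,0,0],"dr":[0,0,0]}])

```text
t: 18.08
ee_pos: [411.9, 253.5, 109.4]
orientation: [0.568, 1.497, -0.575]
ft_force: [0.1, -0.8, 0.1]
width: 87.6
```

```bash
python3 - <<'E'
from h import *
a=np.radians(11)+.65
o,_=plan([((413.9,255.3,65),(0,0,-1),(np.cos(a),np.sin(a),0),5,100)]) or (ctrl.get_obs(),0); print(np.round(o['qpos'],2))
E
```

```text
t 18.0833 pos [411.9 253.5 109.4] x [-0.004 -0.003 -1.   ] y [ 0.667  0.745 -0.005] z [ 0.745 -0.667 -0.001] F [ 0.1 -0.8  0.1] w 87.59299402011106
seg n 5 mm/row 11.1 rad/row 0.001 tcp [413.9 255.3  54. ]
  100 [1.11, 0.06, 0.01] [-0.0, -0.0, 0.001]
  100 [1.11, 0.06, 0.01] [-0.0, -0.0, 0.001]
  100 [1.11, 0.06, 0.01] [-0.0, -0.0, 0.001]
  100 [1.11, 0.05, 0.01] [-0.0, -0.0, 0.001]
  100 [1.11, 0.05, 0.01] [-0.0, -0.0, 0.001]
[ 0.53  0.41  2.01 -0.    0.72 -0.31]
```

Emit:
apply_moves(increments=[{"gripper":100,"delta_pos":[1.1,0.05,0],"dr":[0,0,0]},{"gripper":100,"delta_pos":[1.1,0.05,0],"dr":[0,0,0]},{"gripper":100,"delta_pos":[1.1,0.05,0],"dr":[0,0,0]},{"gripper":100,"delta_pos":[1.1,0.05,0],"dr":[0,0,0]},{"gripper":100,"delta_pos":[1.1,0.05,0],"dr":[0,0,0]}])

```text
t: 18.5
ee_pos: [414.9, 256.8, 55.3]
orientation: [0.569, 1.495, -0.571]
ft_force: [-0.2, -0.1, -0.1]
width: 87.8
```

Emit:
apply_moves(increments=[{"gripper":80,"delta_pos":[0,0,0],"dr":[0,0,0]},{"gripper":65,"delta_pos":[0,0,0],"dr":[0,0,0]},{"gripper":55,"delta_pos":[0,0,0],"dr":[0,0,0]},{"gripper":45,"delta_pos":[0,0,0],"dr":[0,0,0]},{"gripper":20,"delta_pos":[0,0,0],"dr":[0,0,0]}])

```text
t: 18.92
ee_pos: [415.3, 257.3, 57.1]
orientation: [0.569, 1.494, -0.569]
ft_force: [-0.4, 0.0, 0.1]
width: 58.2
```

Emit:
apply_moves(increments=[{"gripper":0,"delta_pos":[0,0,0],"dr":[0,0,0]},{"gripper":0,"delta_pos":[0,0,0],"dr":[0,0,0]},{"gripper":0,"delta_pos":[0,0,0],"dr":[0.05,0,0]},{"gripper":0,"delta_pos":[0,0,0],"dr":[0.1,0,0]},{"gripper":0,"delta_pos":[0,0,0],"dr":[0.1,0,0]}])

```text
t: 19.33
ee_pos: [413.6, 255.9, 56.8]
orientation: [0.763, 1.433, -0.769]
ft_force: [-3.9, -4.5, 5.5]
width: 47.5
```

```bash
python3 - <<'E'
from h import *
o,r=st(); print(np.round(o['moment'],3),np.round(o['qpos'],2))
E
```

```text
t 19.3333 pos [413.6 255.9  56.8] x [-0.003 -0.003 -1.   ] y [ 0.832  0.555 -0.004] z [ 0.555 -0.832  0.001] F [-3.9 -4.5  5.5] w 47.459276444811366
[-0.92   0.587  0.071] [ 0.53  0.52  2.03 -0.    0.6  -0.06]
```

Emit:
apply_moves(increments=[{"gripper":0,"delta_pos":[0,0,0],"dr":[0.1,0,0]},{"gripper":0,"delta_pos":[0,0,0],"dr":[0.1,0,0]},{"gripper":0,"delta_pos":[0,0,0],"dr":[0.1,0,0]},{"gripper":0,"delta_pos":[0,0,0],"dr":[0.1,0,0]},{"gripper":0,"delta_pos":[0,0,0],"dr":[0.1,0,0]}])

```text
t: 19.75
ee_pos: [413.9, 256.0, 56.8]
orientation: [1.141, 1.249, -1.147]
ft_force: [-0.5, -4.6, 4.4]
width: 47.4
```

Emit:
apply_moves(increments=[{"gripper":0,"delta_pos":[0,0,0],"dr":[0.1,0,0]},{"gripper":0,"delta_pos":[0,0,0],"dr":[0.1,0,0]},{"gripper":0,"delta_pos":[0,0,0],"dr":[0.1,0,0]},{"gripper":0,"delta_pos":[0,0,0],"dr":[0.1,0,0]},{"gripper":0,"delta_pos":[0,0,0],"dr":[0.1,0,0]}])

```text
t: 20.17
ee_pos: [414.1, 256.0, 56.8]
orientation: [1.503, 0.984, -1.508]
ft_force: [-0.3, -6.4, 3.4]
width: 47.8
```

```bash
cat >> h.py <<'E'
def jaw(n='scene'):
    X=np.array([-.191,.982]); Y=np.array([-.982,-.191]); O=np.array([444.3,100])
    d=cam(n); w=cloud(d); c=w[...,:2]-O; u=c@X; v=c@Y; z=w[...,2]
    m=(u>40)&(u<112)&(abs(v)<34)&(z>30)&(z<40); 
    print(n,'jaw top n',m.sum(),np.percentile(u[m],[2,10,50,90,98]).round(1) if m.sum()>5 else '')
    m=(u>-30)&(u<75)&(abs(v)<35)&(z>40)&(z<110); print('shoe n',m.sum(),np.percentile(u[m],[1,50,99]).round(1),'v',np.percentile(v[m],[1,99]).round(1),'z',np.percentile(z[m],99).round(1)) if m.sum()>5 else 0
    return d
E
python3 - <<'E'
from h import *
o,r=st(); print(np.round(o['moment'],3),np.round(o['qpos'],2)); jaw(); jaw('top')
E
```

```text
t 20.1667 pos [414.1 256.   56.8] x [-0.002 -0.003 -1.   ] y [ 0.917 -0.4   -0.   ] z [-0.4   -0.917  0.003] F [-0.3 -6.4  3.4] w 47.8236833666636
[-0.962  0.341  0.116] [ 0.53  0.52  2.03 -0.    0.6   0.94]
scene jaw top n 50 [ 40.5  44.2  70.5  86.1 110.4]
shoe n 559 [-4.9 18.  56.4] v [-25.4  32.7] z 87.9
top jaw top n 158 [ 67.   70.8  78.2  96.3 108.3]
shoe n 547 [-2.5 32.  66.4] v [-27.7  26.9] z 90.1
```

Emit:
apply_moves(increments=[{"gripper":0,"delta_pos":[0,0,0],"dr":[0.1,0,0]},{"gripper":0,"delta_pos":[0,0,0],"dr":[0.1,0,0]},{"gripper":0,"delta_pos":[0,0,0],"dr":[0.1,0,0]},{"gripper":0,"delta_pos":[0,0,0],"dr":[0.1,0,0]},{"gripper":0,"delta_pos":[0,0,0],"dr":[0.1,0,0]}])

```text
t: 20.68
ee_pos: [414.4, 255.8, 56.8]
orientation: [1.839, 0.628, -1.843]
ft_force: [1.7, -8.9, 2.8]
width: 47.4
```

```bash
python3 - <<'E'
from h import *
o,r=st(); print(np.round(o['moment'],3),np.round(o['qpos'],2)); jaw(); jaw('top')
E
```

```text
t 20.6833 pos [414.4 255.8  56.8] x [-0.001 -0.003 -1.   ] y [ 0.613 -0.79   0.001] z [-0.79  -0.613  0.002] F [ 1.7 -8.9  2.8] w 47.39162759765625
[-1.116  0.071  0.078] [ 0.53  0.52  2.03 -0.    0.6   1.44]
scene jaw top n 42 [ 44.2  48.6  66.9  97.5 105.8]
shoe n 569 [-12.1  11.5  50.1] v [-25.8  32.8] z 88.2
top jaw top n 117 [60.2 62.1 69.2 75.3 77.3]
shoe n 558 [-9.5 25.8 66.7] v [-27.9  26.9] z 90.4
```

Emit:
apply_moves(increments=[{"gripper":0,"delta_pos":[0,0,0],"dr":[0.05,0,0]},{"gripper":0,"delta_pos":[0,0,0],"dr":[0.05,0,0]},{"gripper":0,"delta_pos":[0,0,0],"dr":[0.05,0,0]},{"gripper":0,"delta_pos":[0,0,0],"dr":[0,0,0]},{"gripper":0,"delta_pos":[0,0,0],"dr":[0,0,0]}])

```text
t: 21.2
ee_pos: [414.5, 255.7, 56.8]
orientation: [1.93, 0.506, -1.933]
ft_force: [0.8, -8.7, 3.1]
width: 47.5
```

```bash
python3 - <<'E'
from h import *
o,r=st(); print(np.round(o['moment'],3),np.round(o['qpos'],2)); jaw(); jaw('top')
E
```

```text
t 21.2 pos [414.5 255.7  56.8] x [-0.001 -0.003 -1.   ] y [ 0.492 -0.871  0.002] z [-0.871 -0.492  0.002] F [ 0.8 -8.7  3.1] w 47.45696221877346
[-1.093  0.061  0.138] [ 0.53  0.52  2.03 -0.    0.6   1.59]
scene jaw top n 41 [ 43.8  48.   69.2 101.  108.4]
shoe n 569 [-13.3   9.8  46.3] v [-25.9  33.1] z 88.3
top jaw top n 122 [58.7 59.9 67.1 74.  75.7]
shoe n 559 [-11.4  23.9  68.1] v [-27.9  26.9] z 90.4
```

Emit:
apply_moves(increments=[{"gripper":0,"delta_pos":[0,0,0],"dr":[0.05,0,0]},{"gripper":0,"delta_pos":[0,0,0],"dr":[0.05,0,0]},{"gripper":0,"delta_pos":[0,0,0],"dr":[0.05,0,0]},{"gripper":0,"delta_pos":[0,0,0],"dr":[0,0,0]},{"gripper":0,"delta_pos":[0,0,0],"dr":[0,0,0]}])

```text
t: 21.72
ee_pos: [416.8, 256.6, 56.8]
orientation: [2.024, 0.372, -2.017]
ft_force: [9.5, -7.8, -6.8]
width: 47.9
```

```bash
python3 - <<'E'
from h import *
o,r=st(); print(np.round(o['moment'],3),np.round(o['qpos'],2)); jaw(); jaw('top')
E
```

```text
t 21.7167 pos [416.8 256.6  56.8] x [ 0.004 -0.001 -1.   ] y [ 0.358 -0.934  0.002] z [-0.934 -0.358 -0.003] F [ 9.5 -7.8 -6.8] w 47.866941488625855
[-1.147 -1.311  0.614] [ 0.53  0.52  2.02 -0.01  0.6   1.74]
scene jaw top n 44 [ 41.7  48.5  64.7 102.8 107.3]
shoe n 562 [-13.9   9.6  48.4] v [-26.6  32.1] z 88.6
top jaw top n 117 [58.1 60.  67.3 73.5 75.1]
shoe n 566 [-11.6  24.   69.4] v [-27.8  27.2] z 89.9
```

The wheel's moment jumped from 0.14 to 0.61 N m while the jaw stayed put, so the shoe is clamped. I'm letting go now.

Emit:
apply_moves(increments=[{"gripper":60,"delta_pos":[0,0,0],"dr":[0,0,0]},{"gripper":80,"delta_pos":[0,0,0],"dr":[0,0,0]},{"gripper":100,"delta_pos":[0,0,0],"dr":[0,0,0]},{"gripper":100,"delta_pos":[0,0,0],"dr":[0,0,0]},{"gripper":100,"delta_pos":[0,0,0],"dr":[0,0,0]}])

```text
t: 22.23
ee_pos: [414.8, 257.2, 56.7]
orientation: [2.023, 0.371, -2.023]
ft_force: [0.2, -0.1, -0.4]
width: 75.8
```

Emit:
apply_moves(increments=[{"gripper":100,"delta_pos":[-0.5,0,0],"dr":[0,0,0]},{"gripper":100,"delta_pos":[-1.5,0,0],"dr":[0,0,0]},{"gripper":100,"delta_pos":[-3,0,0],"dr":[0,0,0]},{"gripper":100,"delta_pos":[-3.5,0,0],"dr":[0,0,0]},{"gripper":100,"delta_pos":[-3.5,0,0],"dr":[0,0,0]}])

```text
t: 22.65
ee_pos: [414.2, 256.8, 177.8]
orientation: [2.021, 0.371, -2.024]
ft_force: [1.0, 0.2, 0.5]
width: 87.8
```

Emit:
apply_moves(increments=[{"gripper":100,"delta_pos":[-2,0,0],"dr":[-0.1,0,0]},{"gripper":100,"delta_pos":[0,0,0],"dr":[-0.1,0,0]},{"gripper":100,"delta_pos":[0,0,0],"dr":[-0.1,0,0]},{"gripper":100,"delta_pos":[0,0,0],"dr":[0,0,0]},{"gripper":100,"delta_pos":[0,0,0],"dr":[0,0,0]}])

```text
t: 23.07
ee_pos: [414.8, 257.1, 196.9]
orientation: [1.84, 0.631, -1.841]
ft_force: [-0.5, 0.1, 0.0]
width: 87.4
```

```bash
python3 - <<'E'
from h import *
st(); d=jaw(); jaw('top'); cv2.imwrite('pics/f.png',cv2.resize(d['img'][150:300,170:370],None,fx=4,fy=4,interpolation=cv2.INTER_CUBIC)[:,:,::-1])
E
```

```text
t 23.0667 pos [414.8 257.1 196.9] x [ 0.    -0.001 -1.   ] y [ 0.614 -0.79   0.001] z [-0.79  -0.614  0.   ] F [-0.5  0.1  0. ] w 87.39578422714098
scene jaw top n 42 [ 44.5  47.   64.   92.  102.6]
shoe n 572 [-14.1   9.3  45.4] v [-25.8  32.1] z 88.1
top jaw top n 131 [58.8 60.4 68.1 75.2 78.6]
shoe n 566 [-11.2  24.7  70.5] v [-28.  27.] z 90.8
```

View pics/f.png

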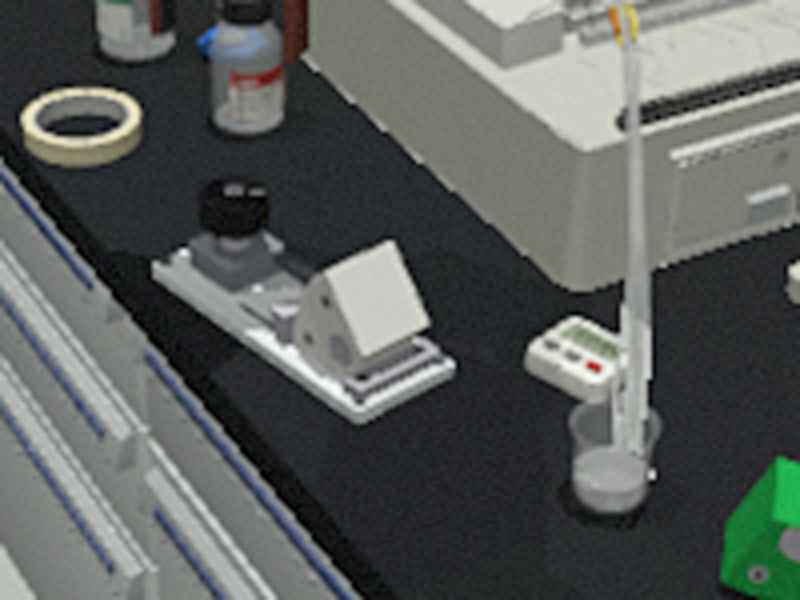

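The shoe (365,310) lies flat between the stop (395,370) and the jaw (290,320). The jaw has not slid back, the bottle (245,80) is standing, and the gripper is clear. (10 viewed.) I'm handing in.

```bash
python3 -c "
from workcell import ctrl
print(ctrl.close_job())"
```

```text
the job is handed in; nothing more can be done
None
```

The shoe is clamped flat on the bed with its hollow end against the stop, and I handed the job in at about 23 s of the 72 s allowed.

- **Turning the shoe:** I gripped it across its end faces, turned it about 90° in the air and set it on its edge. It then fell onto its flat side by itself.
- **Placing and clamping:** I regripped it from above, set it on the bed about 11 mm short of the stop and let go. I then wound the wheel about 2 rad clockwise in one continuous grip, longer than the advised 1.5 rad per grip. The jaw pushed the shoe home, and the wheel moment rose to about 0.6 N m with the jaw no longer moving.

Last checks, after letting go and lifting clear:
- **Jaw:** its face is at clamp x of about 59–60 mm; with the shoe against the stop it should be about 61 mm. It did not slide back.
- **Shoe:** the front of its hollow end is at about −14 mm in the scene view and −11 mm in the top view, expected −13 mm. The two views differ by about 3 mm. Its top is 88–91 mm above the worktop, expected 89 mm, so it lies flat.
- **Surroundings:** the bottle is still standing, the green block showed no movement, and the robot was touching nothing.

No check failed.

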